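# Post spent terminal batteries into the drop box

## Task

Spent battery packs from the handheld terminals lie loose on the bench, and the blue battery drop box has been left with its lid unlatched. First turn the black wing latch on the lid a quarter turn clockwise, right round to its stop, so that its cam draws the lid down tight; then put every pack lying on the bench through the sprung inlet flap so that all of them are inside the box and the flap has closed behind them. Leave the barcode scanner, the roll of tape and the charger with its two charged packs alone.

Things in the scene. Friction and masses are not known exactly. Their poses are not given: they have to be found in the camera images.
- dropbox: battery drop box, fixed: blue sheet-steel box 340 (own x) x 320 (own y) x 240 mm high, with a grey lid on top. Origin: centre of the underside of the box proper. Own x points from front to back; the front, with the inlet mouth, is at own x = -170 mm and faces the robot's right, turned up to 0.2 rad either way. Inside, a steep slippery chute and a floor sloping sideways carry posted packs clear of the mouth
- sill (a point): middle of the mouth's lower edge, axes as the box's (box x, y, z = -170, 50, 175 mm). Mouth 130 mm wide, 60 mm high. In front of it, level with it, a flat apron (top of a solid console) 120 mm deep, 147 mm wide between side lips 13 mm high. Pushed along own +x until its rear end is about level with the sill, a pack tips and slides in. Above the mouth the lid begins 46 mm behind the sill, its top 85 mm higher
- flap (a joint): angle (rad) of the sprung inlet flap: an aluminium plate filling the mouth, hinged along its top edge 60 mm above and 35 mm behind the sill, its lower edge at the sill (it leans back 30 degrees). 0 = closed; grows as it swings inwards, to 1.95. A light spring shuts it (0.5 N at its lower edge closed, 2 N wide open); a flat pack under it opens it to about 1.5
- latch (a joint): angle of the quarter-turn cam latch in rad: 0 = open, 1.57 = home at its stop; grows clockwise seen from above; starts between 0 and 0.25 and stays where it is left. Needs about 0.15 N m
- latch_grip (a point): on the latch's upright axis, at the height to grip its wing: a black bar 56 mm long, 13 mm thick, top 11 mm above this point; round boss 42 mm across from 16 mm below it; lid 27 mm below it. Own y runs along the bar (it turns with the latch): box's own y when open, box's own x when home. On the front corner of the lid, 140 mm from the mouth's middle towards box -y
- lid (a joint): how far the cam has drawn the lid down, in rad about its hinge at the back: 0 = standing proud on the gasket (6 mm gap at the front), 0.02 = tight. Moves only with the latch
- pack1: spent battery pack: a black plastic bar 110 x 46 x 24 mm (own x, y, z) with a grey end cap with brass contacts at its +x end and a white label on top, 0.11 to 0.22 kg; at the start flat on the bench to the robot's right. Origin: centre of its underside, x along its length. Four or five such packs are there; None means absent (or held)
- pack2: spent battery pack: a black plastic bar 110 x 46 x 24 mm (own x, y, z) with a grey end cap with brass contacts at its +x end and a white label on top, 0.11 to 0.22 kg; at the start flat on the bench to the robot's right. Origin: centre of its underside, x along its length. Four or five such packs are there; None means absent (or held)
- pack3: spent battery pack: a black plastic bar 110 x 46 x 24 mm (own x, y, z) with a grey end cap with brass contacts at its +x end and a white label on top, 0.11 to 0.22 kg; at the start flat on the bench to the robot's right. Origin: centre of its underside, x along its length. Four or five such packs are there; None means absent (or held)
- pack4: spent battery pack: a black plastic bar 110 x 46 x 24 mm (own x, y, z) with a grey end cap with brass contacts at its +x end and a white label on top, 0.11 to 0.22 kg; at the start flat on the bench to the robot's right. Origin: centre of its underside, x along its length. Four or five such packs are there; None means absent (or held)
- pack5: spent battery pack: a black plastic bar 110 x 46 x 24 mm (own x, y, z) with a grey end cap with brass contacts at its +x end and a white label on top, 0.11 to 0.22 kg; at the start flat on the bench to the robot's right. Origin: centre of its underside, x along its length. Four or five such packs are there; None means absent (or held)
- scanner: bystander: grey and black pistol-grip barcode scanner lying on its side, about 100 x 160 x 52 mm, origin under its head; to be left alone
- charger: bystander: black desk charger, fixed, 200 x 100 mm, with two charged packs standing upright in its bays, 135 mm high in all; origin at the centre of its underside; not to be touched
- tape: bystander: roll of brown parcel tape lying flat, 104 mm across, 48 mm high, origin at the centre of its underside; to be left alone
Things that resemble listed ones, but are neither listed nor needed, are in the scene too. Leave any orange look-alike of the pack2 alone.

How it is judged:
By the outcome, as a careful person would: the job done as asked, in the order asked, and still so for the second after the job is handed in, with the robot touching nothing.
Of pack1, pack2, pack3, pack4, pack5 only 4 to 5 are there at a start; the rules pass over those that are not, and their reading is None.
At some moment in a run one of pack1, pack2, pack3, pack4, pack5 may be knocked a few centimetres aside while the robot is not near it.
Once in a run the grip may slacken for a moment while it holds something.
It also fails if it takes over 210 s, if anything falls off the work surface, if the arm or the gripper's body presses on something with over 40 N, if the wrist force passes 120 N, or if a joint passes its speed limit or range.

## Robot

A 7-joint arm with a two-finger parallel gripper is mounted at the origin on the work surface. World frame = base frame: x ahead of the robot, y to its left, z up, the work surface at z = 0. Lengths are in m, angles in rad, forces in N, time in s.
With the tool pointing down it reaches from about 0.35 to 0.9 m from the base axis. Payload 7.2 kg.
Tool frame: the origin (TCP) lies between the finger pads; the fingertips stand 22 mm ahead of it and the grasp point (between the pads) lies 3 mm ahead of it; z points along the fingers, x is the direction in which the jaws open and shut, and the axes are right-handed (so a half turn about z gives the same grasp; the last joint's range is limited). The gripper opens to 88 mm and grips with 3 to 60 N. Pads are 20 mm wide; open, the fingers measure 115 mm over their backs; the gripper's body (75 mm by 178 mm) begins 61 mm behind the grasp point.
Start: joints at [1.127, 0.411, -0.013, 1.596, 0.006, 1.134, -0.082], TCP at [0.229, -0.581, 0.245] pointing down, gripper open.
Joint ranges: [-2.95, 2.95], [-0.29, 1.99], [-1.47, 1.44], [0.14, 2.54], [-1.03, 4.17], [0.13, 1.85], [-2.86, 2.86]. Speed limits (rad/s): [2.39, 2.39, 3.01, 3.01, 3.14, 3.14, 3.14].

## Interface

Orientations are given as a unit quaternion [w, x, y, z].
In Python, from workcell import env gives the robot as it stands. The module is installed in compiled form; this text tells all that it offers.
- The arm moves only by the tool servo_tool, never from a script. Its argument "targets" is a list of rows, each an object of numbers: "dx", "dy", "dz": the shift along the world's x, y, z in cm; "wx", "wy", "wz": the turn, a rotation vector about the world's x, y, z in degrees. A call has 1 to 10 rows; each row shifts and turns the commanded pose from where the row before left it; what a row does not reach is not made up. A row lasts 1/8 s, in which the tool goes at most 62.5 mm and 10.7 degrees, less where a joint would pass 70% of its speed; a pose out of reach is approached as far as the arm can. A call is refused whole if a number of a shift passes 6.25 or a number of a turn 10.7, either way. A call with a gripper value outside its range is refused whole. "claw" is the closure, from 0 (fully open) to 1 (shut), set as the call begins (left out, the last holds). The fingers move at their own pace and stop on an object; the grip force is fixed at half the most. Time passes only in rows, so rows that do not move let the fingers close. It gives the time, the measured TCP pose, the force and the opening at its end, in the units of the state.
- env.sense(): the state, without advancing time (a new reading comes with each control period).
- env.camera(name): name is "scene" or "side" or "wrist"; returns a dict with "color" (480x640x3 uint8, blue, green, red), "camera_matrix" (3x3 intrinsics, pixels), "R" (3x3) and "t" (3): a world point X has camera coordinates R X + t. Camera axes: x right, y down, z forward; pixel columns grow to the right and rows downward; lengths in m; the calibration is good to about 2 mm. The wrist camera is an equidistant fisheye: a pixel r from the principal point sees the ray r / f radians off the axis. A picture is of the moment at which its call begins. There is no depth.
- env.job_done(): hands the job in, once; it reports no verdict.
The state is a dict: "clock": time; "joints": joint angles; "qvel": joint speeds; "tau": joint torques, N m; "position": TCP position; "ee_rot": TCP orientation; "ft_force": force on the tool from outside, world axes, zero at the start; "ft_torque": the same for the moment, N m; "finger_gap": opening from 0.0 (shut) to 1.0 (fully open).
Only numpy, scipy, OpenCV 4.12 (cv2) and the standard library are available. Lean on these libraries where they do the work, as an engineer would, in place of code of your own. Each camera call takes 0.05 s, during which the arm holds its last target. There are 200 camera calls.

## Working session

There is one attempt and no reset: what is moved stays moved. The work goes in short steps, Python scripts to look and compute and a tool call to move; the robot and the scene stay as the last step left them, time stands still between calls to the robot, and variables do not carry over. Pictures are saved under pics/ and viewed, about 12 in all and at most 16, crops included, and the job is handed in when it is done.

Besides the shell and the picture viewer there is one more tool, called after "Emit:" as name(argument=value, ...) on one line, values as JSON. servo_tool: Moves the arm, as the interface text tells. Its arguments: {"type":"object","properties":{"targets":{"type":"array","items":{"type":"object","properties":{"dx":{"type":"number"},"dy":{"type":"number"},"dz":{"type":"number"},"wx":{"type":"number"},"wy":{"type":"number"},"wz":{"type":"number"}}}},"claw":{"type":"number"}},"required":["targets"]}

```bash
mkdir -p pics; cat > h.py <<'E'
import numpy as np, cv2
from workcell import env
def shot(n,f):
    c=env.camera(n); cv2.imwrite(f'pics/{f}.png',c['color']); np.savez(f'pics/{f}.npz',**c); return c
def load(f): return dict(np.load(f'pics/{f}.npz'))
def ray(c,u,v,fish=False):
    K=c['camera_matrix']; x=(u-K[0,2])/K[0,0]; y=(v-K[1,2])/K[1,1]
    if fish:
        r=np.hypot(x,y); d=np.array([x/r*np.sin(r),y/r*np.sin(r),np.cos(r)]) if r>0 else np.array([0,0,1.])
    else: d=np.array([x,y,1.])
    return -c['R'].T@c['t'], c['R'].T@d
def onz(c,u,v,z,fish=False):
    o,d=ray(c,u,v,fish); return o+d*(z-o[2])/d[2]
def proj(c,X,fish=False):
    p=c['R']@np.array(X)+c['t']; K=c['camera_matrix']
    if fish:
        th=np.arctan2(np.hypot(p[0],p[1]),p[2]); q=p[:2]/np.hypot(p[0],p[1])*th
    else: q=p[:2]/p[2]
    return K[0,0]*q[0]+K[0,2],K[1,1]*q[1]+K[1,2]
E
python3 - <<'E'
from h import *
for n in ('scene','side','wrist'):
    c=shot(n,n+'0'); print(n,c['camera_matrix'].tolist(),(-c['R'].T@c['t']).round(3),c['R'].round(2).tolist())
print(env.sense())
E
```

```text
scene [[435.4840380300553, 0.0, 319.9142680047068], [0.0, 435.4840380300553, 236.7291919128602], [0.0, 0.0, 1.0]] [ 1.129 -0.242  1.16 ] [[0.41, 0.91, 0.02], [0.75, -0.32, -0.57], [-0.52, 0.25, -0.82]]
side [[582.7575401626134, 0.0, 319.61589146684923], [0.0, 582.7575401626134, 238.50456801591696], [0.0, 0.0, 1.0]] [-0.315  1.256  1.231] [[-0.83, -0.56, -0.0], [-0.33, 0.49, -0.81], [0.45, -0.67, -0.59]]
wrist [[371.64829954431775, 0.0, 317.4036435019505], [0.0, 371.64829954431775, 242.71447803388938], [0.0, 0.0, 1.0]] [ 0.301 -0.552  0.384] [[0.37, -0.93, -0.0], [-0.89, -0.35, 0.29], [-0.27, -0.1, -0.96]]
{'clock': 0.15, 'joints': array([ 1.12685781,  0.4117231 , -0.01272326,  1.59680012,  0.00562001,
        1.13430257, -0.08216502]), 'qvel': array([ 1.59644748e-03, -2.25482862e-03,  1.67936631e-03, -2.88697932e-03,
        8.75894471e-05,  7.33053862e-04,  1.13190474e-04]), 'tau': array([ 1.44381087e-03, -5.88334072e+01,  6.42322563e-01, -2.91290438e+01,
       -5.37266617e-02,  1.58495398e-02,  9.59525460e-05]), 'position': array([ 0.22919777, -0.58109311,  0.24401902]), 'ee_rot': array([-2.95641144e-04,  8.26749930e-01, -5.62569279e-01, -5.20601627e-04]), 'ft_force': array([-0.44198306,  0.97229791,  0.2847607 ]), 'ft_torque': array([0.00945268, 0.05943815, 0.01529813]), 'finger_gap': 1.0019350887250982}
```

View pics/scene0.png

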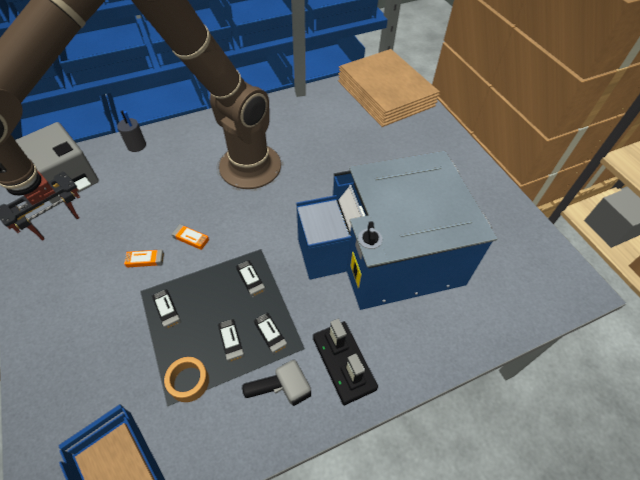

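View pics/side0.png

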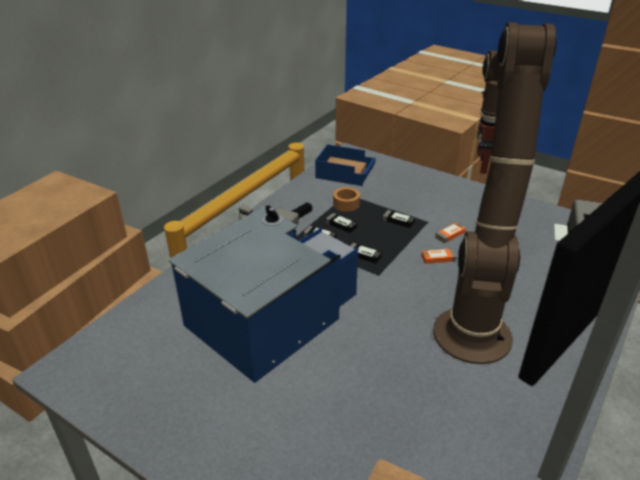

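View pics/wrist0.png

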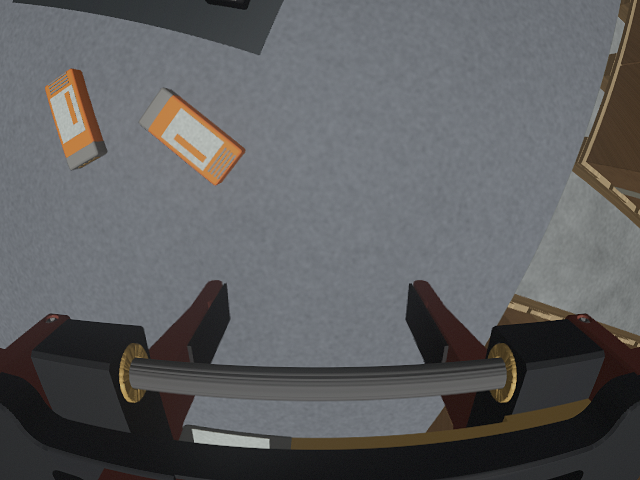

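```bash
python3 - <<'E'
from h import *
c=load('scene0'); im=c['color']
g=im[230:400,130:320]; m=np.zeros(im.shape[:2],np.uint8)
hsv=cv2.cvtColor(im,cv2.COLOR_BGR2HSV)
w=((hsv[...,2]>185)&(hsv[...,1]<40)).astype(np.uint8)
n,l,s,ct=cv2.connectedComponentsWithStats(w)
for i in range(1,n):
    if 25<s[i,4]<600 and 100<s[i,0]<400 and s[i,1]>220:
        ys,xs=np.where(l==i); P=np.array([onz(c,x,y,.024)[:2] for x,y in zip(xs,ys)])
        mu=P.mean(0); ev,V=np.linalg.eigh(np.cov(P.T)); r=cv2.minAreaRect((P*1000).astype(np.float32))
        print(ct[i].round(1),s[i,4],mu.round(4),'yaw',np.degrees(np.arctan2(V[1,1],V[0,1])).round(1),r)
a=cv2.resize(im[150:310,280:500],None,fx=3.6,fy=3.6,interpolation=cv2.INTER_CUBIC); cv2.imwrite('pics/boxcrop.png',a)
b=cv2.resize(im[240:410,130:320],None,fx=3.5,fy=3.5,interpolation=cv2.INTER_CUBIC); cv2.imwrite('pics/packcrop.png',b)
E
```

```text
[191.  234.4] 112 [ 0.2378 -0.273 ] yaw 45.3 ((240.08502197265625, -274.2416076660156), (53.81679916381836, 33.217491149902344), 40.56062316894531)
[141.2 256.5] 131 [ 0.2595 -0.4332] yaw 75.3 ((256.77008056640625, -434.1796875), (54.197021484375, 33.22450256347656), 71.2339096069336)
[248.2 274.8] 164 [ 0.4504 -0.1539] yaw -171.5 ((449.0279846191406, -152.1524658203125), (57.30284881591797, 34.50539016723633), 4.295451641082764)
[163.6 305.4] 196 [ 0.4504 -0.4069] yaw -173.0 ((448.9654235839844, -405.469482421875), (57.44657516479492, 35.64753723144531), 5.224216938018799)
[268.1 329.7] 210 [ 0.6388 -0.1595] yaw -170.4 ((637.4581298828125, -158.0388946533203), (57.514766693115234, 34.993919372558594), 7.997979640960693)
[228.6 336.4] 218 [ 0.6139 -0.2651] yaw 178.6 ((613.3521118164062, -263.4066467285156), (35.0942268371582, 57.18231201171875), 86.86495208740234)
```

View pics/boxcrop.png

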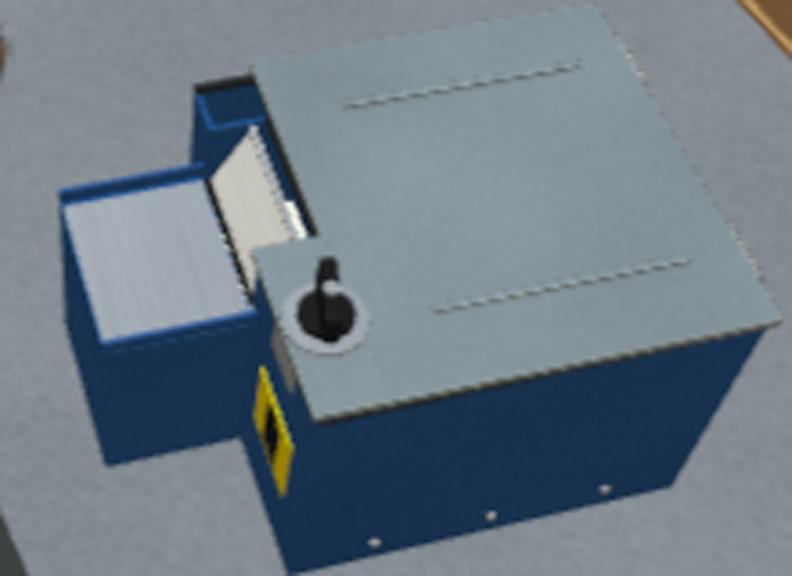

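View pics/packcrop.png

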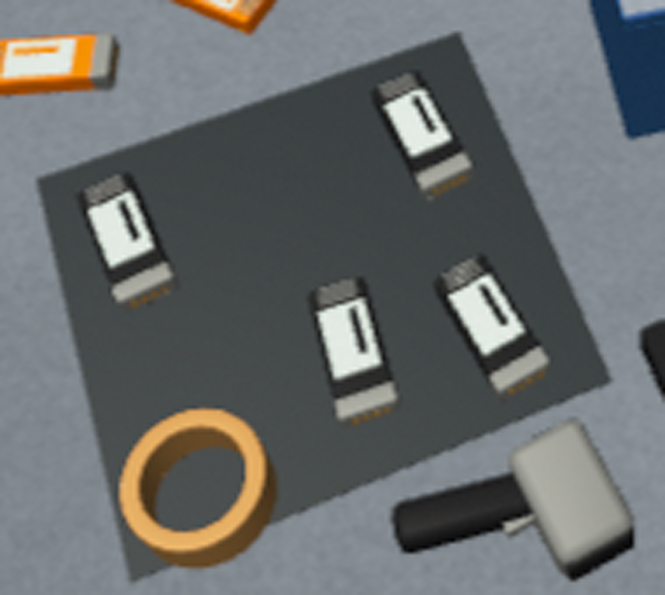

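```bash
python3 - <<'E'
from h import *
c=load('scene0')
f=lambda u,v,z: onz(c,280+u/3.6,150+v/3.6,z)[:2]
pts={'lidFR':(318,418,.263),'lidBR':(778,322,.26),'lidBL':(600,5,.26),'lidtabFL':(258,250,.265),'lidL':(258,70,.262),'apFRtop':(100,345,.188),'apFL':(62,192,.188),'apBR':(253,312,.188),'apBL':(203,170,.188),'apFRbot':(108,465,0),'boxFRbot':(290,573,0),'boxBRbot':(668,486,0),'lat':(325,313,.24)}
P={k:f(*v) for k,v in pts.items()}
for k in P: print(k,P[k].round(4))
def yaw(a,b): d=P[b]-P[a]; return np.degrees(np.arctan2(d[1],d[0])).round(1),np.linalg.norm(d).round(3)
for a,b in [('lidFR','lidBR'),('apFRtop','apBR'),('apFL','apBL'),('boxFRbot','boxBRbot'),('apFRtop','apFL'),('lidBR','lidBL')]: print(a,b,yaw(a,b))
E
```

```text
lidFR [0.6851 0.1001]
lidBR [0.7425 0.436 ]
lidBL [0.4249 0.4973]
lidtabFL [0.5438 0.1251]
lidL [0.3822 0.2055]
apFRtop [0.5268 0.0085]
apFL [0.3792 0.0383]
apBR [0.545  0.1269]
apBL [0.4028 0.1519]
apFRbot [0.5254 0.0152]
boxFRbot [0.6761 0.1111]
boxBRbot [0.732 0.441]
lat [0.5975 0.1544]
lidFR lidBR (np.float64(80.3), np.float64(0.341))
apFRtop apBR (np.float64(81.3), np.float64(0.12))
apFL apBL (np.float64(78.3), np.float64(0.116))
boxFRbot boxBRbot (np.float64(80.4), np.float64(0.335))
apFRtop apFL (np.float64(168.6), np.float64(0.151))
lidBR lidBL (np.float64(169.1), np.float64(0.323))
```

Emit:
servo_tool(targets=[{"dx": 2.6,"dy": 5.1,"dz": 1.4,"wz": 10.6},{"dx": 2.6,"dy": 5.1,"dz": 1.4,"wz": 10.6},{"dx": 2.6,"dy": 5.1,"dz": 1.4,"wz": 10.6},{"dx": 2.6,"dy": 5.1,"dz": 1.4,"wz": 10.6},{"dx": 2.6,"dy": 5.1,"dz": 1.4,"wz": 10.6},{"dx": 2.6,"dy": 5.1,"dz": 1.4,"wz": 10.6},{"dx": 2.6,"dy": 5.1,"dz": 1.4,"wz": 10.6},{"dx": 2.6,"dy": 5.1,"dz": 1.4,"wz": 10.6},{"dx": 2.6,"dy": 5.1,"dz": 1.4,"wz": 10.6},{"dx": 2.6,"dy": 5.1,"dz": 1.4,"wz": 10.6}])

```text
invalid input
```

Emit:
servo_tool(targets=[{"dx": 2.6,"dy": 5.1,"dz": 0.6,"wz": 10.6},{"dx": 2.6,"dy": 5.1,"dz": 0.6,"wz": 10.6},{"dx": 2.6,"dy": 5.1,"dz": 0.6,"wz": 10.6},{"dx": 2.6,"dy": 5.1,"dz": 0.6,"wz": 10.6},{"dx": 0,"dy": 0},{"dx": 0},{"dx": 0}])

```text
invalid input
```

```bash
python3 - <<'E'
from h import *
c=shot('wrist','w1'); s=env.sense(); print(s['clock'],s['position'],s['ee_rot'],s['joints'])
q=s['ee_rot'];print('yaw',2*np.degrees(np.arctan2(q[2],q[1])))
E
```

```text
0.2 [ 0.22927815 -0.58116958  0.24417872] [-2.33206267e-04  8.26750890e-01 -5.62568016e-01 -3.72446267e-04] [ 1.12682999  0.41158707 -0.01274151  1.59661693  0.0055842   1.13430251
 -0.08219031]
yaw -68.46716728298165
```

View pics/w1.png

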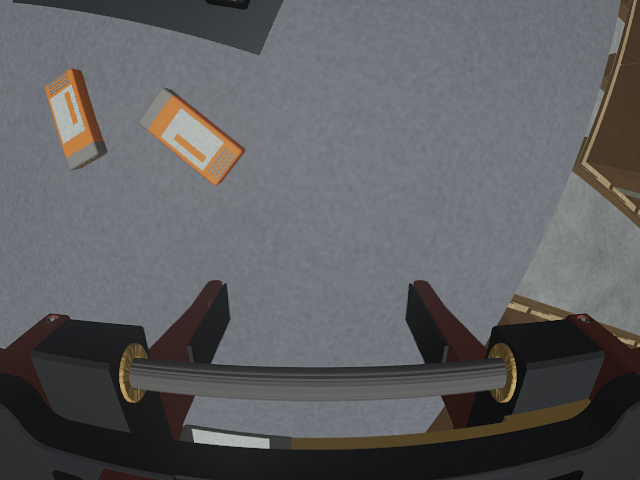

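Emit:
servo_tool(targets=[{"dx": 2.6,"dy": 5.1,"dz": 1.4,"wx": 0,"wy": 0,"wz": 10.6},{"dx": 2.6,"dy": 5.1,"dz": 1.4,"wx": 0,"wy": 0,"wz": 10.6},{"dx": 2.6,"dy": 5.1,"dz": 1.4,"wx": 0,"wy": 0,"wz": 10.6},{"dx": 2.6,"dy": 5.1,"dz": 1.4,"wx": 0,"wy": 0,"wz": 10.6},{"dx": 2.6,"dy": 5.1,"dz": 1.4,"wx": 0,"wy": 0,"wz": 10.6},{"dx": 2.6,"dy": 5.1,"dz": 1.4,"wx": 0,"wy": 0,"wz": 10.6},{"dx": 2.6,"dy": 5.1,"dz": 1.4,"wx": 0,"wy": 0,"wz": 10.6},{"dx": 2.6,"dy": 5.1,"dz": 1.4,"wx": 0,"wy": 0,"wz": 10.6}])

```text
clock: 1.2
position: [0.4378, -0.1717, 0.3573]
ee_rot: [0.0, 0.989, 0.145, 0.0]
ft_force: [0.1, 0.2, 0.4]
finger_gap: 1.0
```

Emit:
servo_tool(targets=[{"dx": 2.8,"dy": 5.3,"dz": 0.8,"wx": 0,"wy": 0,"wz": 10.5},{"dx": 2.8,"dy": 5.3,"dz": 0.8,"wx": 0,"wy": 0,"wz": 10.5},{"dx": 2.8,"dy": 5.3,"dz": 0.8,"wx": 0,"wy": 0,"wz": 10.5},{"dx": 2.8,"dy": 5.3,"dz": 0.8,"wx": 0,"wy": 0,"wz": 10.5},{"dx": 2.8,"dy": 5.3,"dz": 0.8,"wx": 0,"wy": 0,"wz": 10.5},{"dx": 2.8,"dy": 5.3,"dz": 0.8,"wx": 0,"wy": 0,"wz": 10.5},{"dx": 0,"dy": 0,"dz": 0,"wx": 0,"wy": 0,"wz": 0},{"dx": 0,"dy": 0,"dz": 0,"wx": 0,"wy": 0,"wz": 0}])

```text
clock: 2.2
position: [0.6053, 0.1443, 0.404]
ee_rot: [-0.0, 0.77, 0.638, -0.001]
ft_force: [0.0, -1.1, -0.1]
finger_gap: 1.002
```

```bash
python3 - <<'E'
from h import *
c=shot('wrist','w2'); s=env.sense(); print(s['clock'],s['position'],s['ee_rot'],s['joints'])
q=s['ee_rot'];print('yaw',2*np.degrees(np.arctan2(q[2],q[1])))
E
```

```text
2.25 [0.60530651 0.14343393 0.40432759] [ 2.37297897e-04  7.70438143e-01  6.37514519e-01 -4.99268954e-04] [ 0.22091141  0.43098529 -0.80512742  1.3126734   0.30689959  1.52369523
  0.83104098]
yaw 79.21347871345083
```

View pics/w2.png

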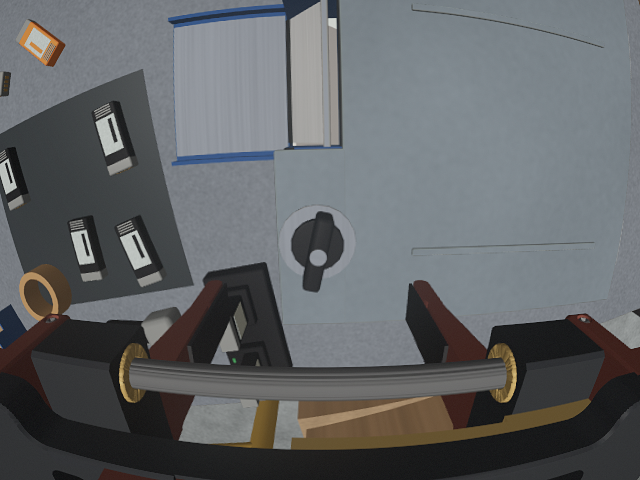

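```bash
python3 - <<'E'
from h import *
c=load('w2'); f=lambda u,v,z: onz(c,u,v,z,True)[:2]
P={'wingA':f(323,213,.304),'wingB':f(312,290,.304),'boss':f(317,244,.277),'disc':f(317,242,.267),
'lipTF':f(171,21,.188),'lipTB':f(285,10,.188),'lipBF':f(175,162,.188),'lipBB':f(274,155,.188),
'tabcorner':f(275,150,.266),'lidR':f(278,320,.266),'notchTop':f(342,10,.265),'notchBot':f(342,148,.265)}
for k in P: print(k,P[k].round(4))
def yaw(a,b): d=P[b]-P[a]; print(a,b,np.degrees(np.arctan2(d[1],d[0])).round(1),np.linalg.norm(d).round(3))
yaw('wingB','wingA');yaw('lipTF','lipTB');yaw('lipBF','lipBB');yaw('lipBF','lipTF');yaw('lidR','tabcorner');yaw('notchBot','notchTop')
E
```

```text
wingA [0.5784 0.1537]
wingB [0.6312 0.136 ]
boss [0.6065 0.1443]
disc [0.6079 0.144 ]
lipTF [0.3768 0.039 ]
lipTB [0.3981 0.1526]
lipBF [0.522  0.0154]
lipBB [0.5378 0.1154]
tabcorner [0.5321 0.1265]
lidR [0.6697 0.0985]
notchTop [0.4343 0.196 ]
notchBot [0.5402 0.1758]
wingB wingA 161.5 0.056
lipTF lipTB 79.4 0.116
lipBF lipBB 81.0 0.101
lipBF lipTF 170.8 0.147
lidR tabcorner 168.5 0.14
notchBot notchTop 169.2 0.108
```

Emit:
servo_tool(targets=[{"dx": 0,"dy": 0,"dz": -3.5,"wx": 0,"wy": 0,"wz": -7.7},{"dx": 0,"dy": 0,"dz": -3.0,"wx": 0,"wy": 0,"wz": 0},{"dx": 0,"dy": 0,"dz": -2.0,"wx": 0,"wy": 0,"wz": 0},{"dx": 0,"dy": 0,"dz": -1.6,"wx": 0,"wy": 0,"wz": 0},{"dx": 0,"dy": 0,"dz": 0,"wx": 0,"wy": 0,"wz": 0},{"dx": 0,"dy": 0,"dz": 0,"wx": 0,"wy": 0,"wz": 0}])

```text
clock: 3.0
position: [0.6057, 0.1444, 0.3047]
ee_rot: [0.0, 0.811, 0.585, 0.001]
ft_force: [0.4, -0.1, 0.7]
finger_gap: 1.002
```

Emit:
servo_tool(claw=1.0, targets=[{"dx": 0,"dy": 0,"dz": 0,"wx": 0,"wy": 0,"wz": 0},{"dx": 0,"dy": 0,"dz": 0,"wx": 0,"wy": 0,"wz": 0},{"dx": 0,"dy": 0,"dz": 0,"wx": 0,"wy": 0,"wz": 0},{"dx": 0,"dy": 0,"dz": 0,"wx": 0,"wy": 0,"wz": 0},{"dx": 0,"dy": 0,"dz": 0,"wx": 0,"wy": 0,"wz": 0},{"dx": 0,"dy": 0,"dz": 0,"wx": 0,"wy": 0,"wz": 0}])

```text
clock: 3.75
position: [0.6054, 0.1446, 0.3037]
ee_rot: [0.0, 0.811, 0.585, 0.0]
ft_force: [0.1, 0.4, -0.4]
finger_gap: 0.359
```

Emit:
servo_tool(targets=[{"dx": 0,"dy": 0,"dz": 0,"wx": 0,"wy": 0,"wz": 0},{"dx": 0,"dy": 0,"dz": 0,"wx": 0,"wy": 0,"wz": 0},{"dx": 0,"dy": 0,"dz": 0,"wx": 0,"wy": 0,"wz": 0},{"dx": 0,"dy": 0,"dz": 0,"wx": 0,"wy": 0,"wz": 0},{"dx": 0,"dy": 0,"dz": 0,"wx": 0,"wy": 0,"wz": 0},{"dx": 0,"dy": 0,"dz": 0,"wx": 0,"wy": 0,"wz": 0}])

```text
clock: 4.5
position: [0.6054, 0.1453, 0.3039]
ee_rot: [-0.0, 0.811, 0.585, 0.0]
ft_force: [1.2, 4.3, 1.6]
finger_gap: 0.143
```

Emit:
servo_tool(targets=[{"dx": 0,"dy": 0,"dz": 0,"wx": 0,"wy": 0,"wz": -7.5},{"dx": 0,"dy": 0,"dz": 0,"wx": 0,"wy": 0,"wz": -7.5},{"dx": 0,"dy": 0,"dz": 0,"wx": 0,"wy": 0,"wz": -7.5},{"dx": 0,"dy": 0,"dz": 0,"wx": 0,"wy": 0,"wz": -7.5},{"dx": 0,"dy": 0,"dz": 0,"wx": 0,"wy": 0,"wz": -7.5},{"dx": 0,"dy": 0,"dz": -0.1,"wx": 0,"wy": 0,"wz": -7.5},{"dx": 0,"dy": 0,"dz": -0.1,"wx": 0,"wy": 0,"wz": -7.5},{"dx": 0,"dy": 0,"dz": -0.1,"wx": 0,"wy": 0,"wz": -7.5},{"dx": 0,"dy": 0,"dz": 0,"wx": 0,"wy": 0,"wz": -7.5},{"dx": 0,"dy": 0,"dz": 0,"wx": 0,"wy": 0,"wz": -7.5}])

```text
clock: 5.75
position: [0.6103, 0.1484, 0.2992]
ee_rot: [-0.004, 1.0, -0.03, 0.005]
ft_force: [28.3, 16.6, -24.7]
finger_gap: 0.15
```

Emit:
servo_tool(targets=[{"dx": 0,"dy": 0,"dz": 0,"wx": 0,"wy": 0,"wz": -4},{"dx": 0,"dy": 0,"dz": 0,"wx": 0,"wy": 0,"wz": 0},{"dx": 0,"dy": 0,"dz": 0,"wx": 0,"wy": 0,"wz": 0}])

```text
clock: 6.12
position: [0.6107, 0.1483, 0.2989]
ee_rot: [-0.004, 0.998, -0.063, 0.005]
ft_force: [29.0, 16.6, -24.2]
finger_gap: 0.14
```

```bash
python3 - <<'E'
from h import *
s=env.sense(); print({k:np.round(v,3) for k,v in s.items()})
q=s['ee_rot'];print('yaw',2*np.degrees(np.arctan2(q[2],q[1])))
E
```

```text
{'clock': np.float64(6.125), 'joints': array([ 0.03 ,  0.417, -0.484,  1.5  ,  0.196,  1.261, -0.602]), 'qvel': array([ 0.002, -0.001, -0.003,  0.001, -0.001,  0.001,  0.001]), 'tau': array([  6.013, -72.666,  -2.423, -25.113,   0.483,  11.536,  -0.216]), 'position': array([0.611, 0.148, 0.299]), 'ee_rot': array([-0.004,  0.998, -0.063,  0.005]), 'ft_force': array([ 29.038,  16.64 , -24.205]), 'ft_torque': array([ 3.769, -6.498,  0.17 ]), 'finger_gap': np.float64(0.14)}
yaw -7.247463687404469
```

Emit:
servo_tool(targets=[{"dx": 0.4,"dy": 0.2,"dz": -0.2,"wx": 0,"wy": 0,"wz": 0},{"dx": 0.3,"dy": 0.15,"dz": -0.1,"wx": 0,"wy": 0,"wz": 0},{"dx": 0,"dy": 0,"dz": 0,"wx": 0,"wy": 0,"wz": -2},{"dx": 0,"dy": 0,"dz": 0,"wx": 0,"wy": 0,"wz": -2},{"dx": 0,"dy": 0,"dz": 0,"wx": 0,"wy": 0,"wz": 0},{"dx": 0,"dy": 0,"dz": 0,"wx": 0,"wy": 0,"wz": 0}])

```text
clock: 6.88
position: [0.6119, 0.1488, 0.2983]
ee_rot: [-0.0, 0.995, -0.098, -0.0]
ft_force: [-2.6, 4.0, 5.3]
finger_gap: 0.146
```

```bash
cat >> h.py <<'E'
def st():
    s=env.sense(); q=s['ee_rot']; print('t',s['clock'].round(2) if hasattr(s['clock'],'round') else s['clock'],s['position'].round(4),'yaw',2*np.degrees(np.arctan2(q[2],q[1])).round(2),'F',s['ft_force'].round(1),'T',s['ft_torque'].round(2),'g',round(float(s['finger_gap']),3),'j7',s['joints'][6].round(2))
E
python3 -c "
from h import *
st()"
```

```text
t 6.875 [0.6119 0.1488 0.2983] yaw -11.28 F [-2.6  4.   5.3] T [0.85 0.56 0.56] g 0.146 j7 -0.67
```

Emit:
servo_tool(targets=[{"dx": 0,"dy": 0,"dz": -0.05,"wx": 0,"wy": 0,"wz": -2},{"dx": 0,"dy": 0,"dz": 0,"wx": 0,"wy": 0,"wz": -2},{"dx": 0,"dy": 0,"dz": 0,"wx": 0,"wy": 0,"wz": 0},{"dx": 0,"dy": 0,"dz": 0,"wx": 0,"wy": 0,"wz": 0}])

```text
clock: 7.38
position: [0.612, 0.1486, 0.2983]
ee_rot: [-0.0, 0.991, -0.133, 0.0]
ft_force: [-3.5, 2.3, 8.3]
finger_gap: 0.155
```

```bash
python3 -c "
from h import *
st()"
```

```text
t 7.375 [0.612  0.1486 0.2983] yaw -15.26 F [-3.5  2.3  8.3] T [0.6  0.75 0.81] g 0.155 j7 -0.74
```

Emit:
servo_tool(claw=0.0, targets=[{"dx": 0,"dy": 0,"dz": 0,"wx": 0,"wy": 0,"wz": 0},{"dx": 0,"dy": 0,"dz": 0,"wx": 0,"wy": 0,"wz": 0},{"dx": 0,"dy": 0,"dz": 0,"wx": 0,"wy": 0,"wz": 0},{"dx": 0,"dy": 0,"dz": 1,"wx": 0,"wy": 0,"wz": 0},{"dx": 0,"dy": 0,"dz": 3,"wx": 0,"wy": 0,"wz": 0},{"dx": 0,"dy": 0,"dz": 5,"wx": 0,"wy": 0,"wz": 0},{"dx": 0,"dy": -4,"dz": 2,"wx": 0,"wy": 0,"wz": 0},{"dx": 0,"dy": 0,"dz": 0,"wx": 0,"wy": 0,"wz": 0},{"dx": 0,"dy": 0,"dz": 0,"wx": 0,"wy": 0,"wz": 0}])

```text
clock: 8.5
position: [0.6122, 0.1084, 0.4072]
ee_rot: [-0.0, 0.991, -0.134, -0.0]
ft_force: [-0.4, 0.0, 0.1]
finger_gap: 0.999
```

```bash
python3 -c "
from h import *
st();shot('wrist','w3')"
```

```text
t 8.5 [0.6122 0.1084 0.4072] yaw -15.38 F [-0.4  0.   0.1] T [-0.03 -0.06  0.02] g 0.999 j7 -0.64
```

View pics/w3.png

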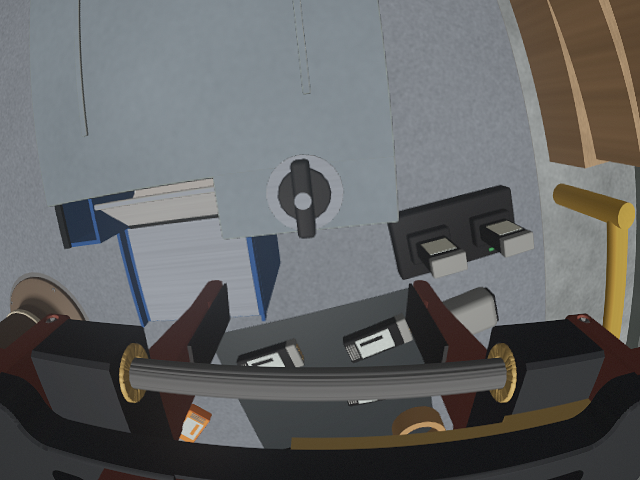

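```bash
python3 - <<'E'
from h import *
c=load('w3'); f=lambda u,v,z: onz(c,u,v,z,True)[:2]
P={'wA':f(300,160,.298),'wB':f(307,237,.298),'tabL':f(216,238,.262),'tabR':f(400,222,.262),'lidside':f(382,10,.261),
'lipLB':f(121,233,.188),'lipLF':f(145,323,.188),'lipRB':f(252,262,.188),'lipRF':f(263,318,.188),'apBL':f(130,228,.175),'apBR':f(246,222,.175)}
for k in P: print(k,P[k].round(4))
def yaw(a,b): d=P[b]-P[a]; print(a,b,np.degrees(np.arctan2(d[1],d[0])).round(1),np.linalg.norm(d).round(3))
yaw('wB','wA');yaw('tabR','tabL');yaw('tabR','lidside');yaw('lipLF','lipLB');yaw('lipRF','lipRB');yaw('lipRF','lipLF');yaw('apBR','apBL')
E
```

```text
wA [0.6166 0.1718]
wB [0.6066 0.1191]
tabL [0.5306 0.1288]
tabR [0.6781 0.102 ]
lidside [0.7075 0.2701]
lipLB [0.3972 0.1502]
lipLF [0.3791 0.0401]
lipRB [0.5328 0.0796]
lipRF [0.5232 0.0145]
apBL [0.4029 0.151 ]
apBR [0.5369 0.1195]
wB wA 79.3 0.054
tabR tabL 169.7 0.15
tabR lidside 80.1 0.171
lipLF lipLB 80.7 0.112
lipRF lipRB 81.6 0.066
lipRF lipLF 169.9 0.146
apBR apBL 166.8 0.138
```

Emit:
servo_tool(targets=[{"dx": -2.3,"dy": -3.7,"dz": -2.2,"wx": 0,"wy": 0,"wz": -10},{"dx": -2.3,"dy": -3.7,"dz": -2.2,"wx": 0,"wy": 0,"wz": -10},{"dx": -2.3,"dy": -3.7,"dz": -2.2,"wx": 0,"wy": 0,"wz": -10},{"dx": -2.3,"dy": -3.7,"dz": -2.2,"wx": 0,"wy": 0,"wz": -10},{"dx": -2.3,"dy": -3.7,"dz": -2.2,"wx": 0,"wy": 0,"wz": -10},{"dx": -2.3,"dy": -3.7,"dz": -2.2,"wx": 0,"wy": 0,"wz": -10},{"dx": -2.3,"dy": -3.7,"dz": -2.2,"wx": 0,"wy": 0,"wz": -10},{"dx": 0,"dy": 0,"dz": 0,"wx": 0,"wy": 0,"wz": 0},{"dx": 0,"dy": 0,"dz": 0,"wx": 0,"wy": 0,"wz": 0}])

```text
clock: 9.68
position: [0.4519, -0.1496, 0.2531]
ee_rot: [-0.0, 0.736, -0.677, -0.0]
ft_force: [0.8, -0.2, 0.0]
finger_gap: 0.999
```

```bash
cat >> h.py <<'E'
def labels(c,fish,z=.025,box=None):
    hsv=cv2.cvtColor(c['color'],cv2.COLOR_BGR2HSV)
    w=((hsv[...,2]>180)&(hsv[...,1]<45)).astype(np.uint8)
    w=cv2.morphologyEx(w,cv2.MORPH_CLOSE,np.ones((5,5))) if fish else w
    n,l,s,ct=cv2.connectedComponentsWithStats(w)
    for i in range(1,n):
        if s[i,4]<60 : continue
        co=cv2.findContours((l==i).astype(np.uint8),cv2.RETR_EXTERNAL,cv2.CHAIN_APPROX_NONE)[0][0][:,0]
        P=np.array([onz(c,x,y,z,fish)[:2] for x,y in co])*1000
        r=cv2.minAreaRect(P.astype(np.float32)); d=sorted(r[1])
        if not(22<d[0]<50 and 45<d[1]<75): continue
        b=cv2.boxPoints(r); e=b[1]-b[0] if np.linalg.norm(b[1]-b[0])>np.linalg.norm(b[2]-b[1]) else b[2]-b[1]
        y=np.degrees(np.arctan2(e[1],e[0])); y=(y+90)%180-90
        print('px',ct[i].round(0),'xy cm',(np.array(r[0])/10).round(2),'size',np.round(d,0),'yaw',y.round(1))
E
python3 -c "
from h import *
st();labels(shot('wrist','w4'),True); print(); labels(shot('scene','s4'),False)"
```

```text
t 9.675 [ 0.4519 -0.1496  0.2531] yaw -85.2 F [ 0.8 -0.2  0. ] T [ 0.08 -0.05  0.02] g 0.999 j7 -1.3
px [536. 238.] xy cm [ 44.16 -40.57] size [36. 71.] yaw 5.8

px [191. 234.] xy cm [ 24.11 -27.4 ] size [33. 54.] yaw 40.6
px [141. 257.] xy cm [ 25.75 -43.41] size [33. 54.] yaw 71.6
px [248. 275.] xy cm [ 45.   -15.21] size [36. 58.] yaw 6.3
px [164. 305.] xy cm [ 44.96 -40.53] size [36. 57.] yaw 5.2
px [268. 330.] xy cm [ 63.8  -15.81] size [35. 57.] yaw 9.0
px [229. 336.] xy cm [ 61.39 -26.32] size [36. 57.] yaw -3.9
```

View pics/w4.png

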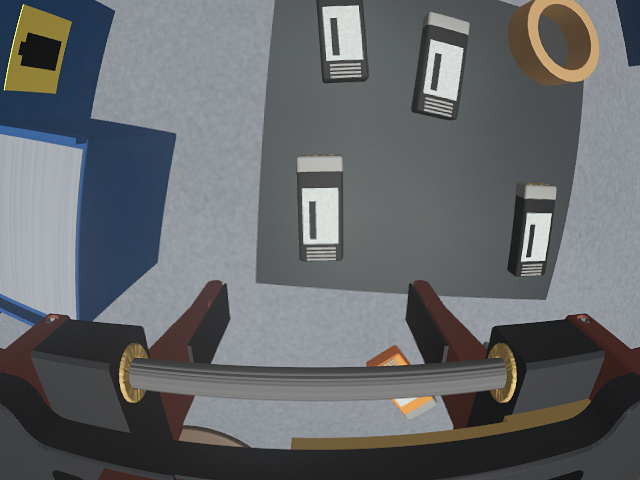

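```bash
python3 -c "
from h import *
c=load('w4')
for p in [(320,172),(320,262),(321,215),(297,215),(343,215)]: print(p,onz(c,*p,.025,True))
h=cv2.cvtColor(c['color'],cv2.COLOR_BGR2HSV); print(h[195,320],h[215,330],h[40,450])
"
```

```text
(320, 172) [ 0.49300946 -0.14771834  0.025     ]
(320, 262) [ 0.39912057 -0.15569488  0.025     ]
(321, 215) [ 0.44949889 -0.15241942  0.025     ]
(297, 215) [ 0.44750062 -0.12814857  0.025     ]
(343, 215) [ 0.45140226 -0.17468018  0.025     ]
[ 70   7 222] [ 70   7 226] [90  4 66]
```

Emit:
servo_tool(targets=[{"dx": -0.4,"dy": -0.2,"dz": -5.5,"wx": 0,"wy": 0,"wz": 0},{"dx": 0,"dy": 0,"dz": -5.5,"wx": 0,"wy": 0,"wz": 0},{"dx": 0,"dy": 0,"dz": -5.5,"wx": 0,"wy": 0,"wz": 0},{"dx": 0,"dy": 0,"dz": -4,"wx": 0,"wy": 0,"wz": 0},{"dx": 0,"dy": 0,"dz": -1.9,"wx": 0,"wy": 0,"wz": 0},{"dx": 0,"dy": 0,"dz": 0,"wx": 0,"wy": 0,"wz": 0}])

```text
clock: 10.52
position: [0.4473, -0.1515, 0.0281]
ee_rot: [0.0, 0.736, -0.677, -0.001]
ft_force: [-0.3, -0.0, 0.1]
finger_gap: 1.0
```

Emit:
servo_tool(claw=1.0, targets=[{"dx": 0,"dy": 0,"dz": 0,"wx": 0,"wy": 0,"wz": 0},{"dx": 0,"dy": 0,"dz": 0,"wx": 0,"wy": 0,"wz": 0},{"dx": 0,"dy": 0,"dz": 0,"wx": 0,"wy": 0,"wz": 0},{"dx": 0,"dy": 0,"dz": 0,"wx": 0,"wy": 0,"wz": 0},{"dx": 0,"dy": 0,"dz": 0,"wx": 0,"wy": 0,"wz": 0},{"dx": 0,"dy": 0,"dz": 0,"wx": 0,"wy": 0,"wz": 0},{"dx": 0,"dy": 0,"dz": 0,"wx": 0,"wy": 0,"wz": 0},{"dx": 0,"dy": 0,"dz": 0,"wx": 0,"wy": 0,"wz": 0}])

```text
clock: 11.52
position: [0.4475, -0.1529, 0.0295]
ee_rot: [-0.0, 0.735, -0.678, 0.0]
ft_force: [-1.0, 0.0, 6.2]
finger_gap: 0.522
```

Emit:
servo_tool(targets=[{"dx": 0,"dy": 0,"dz": 4,"wx": 0,"wy": 0,"wz": 0},{"dx": 0,"dy": 0,"dz": 6,"wx": 0,"wy": 0,"wz": 0},{"dx": 0,"dy": 0,"dz": 6,"wx": 0,"wy": 0,"wz": 0},{"dx": 0,"dy": 0,"dz": 6,"wx": 0,"wy": 0,"wz": 0},{"dx": 0,"dy": 0,"dz": 4,"wx": 0,"wy": 0,"wz": 0}])

```text
clock: 12.15
position: [0.4475, -0.153, 0.2919]
ee_rot: [-0.001, 0.735, -0.678, 0.001]
ft_force: [-0.2, -0.8, -1.7]
finger_gap: 0.526
```

Emit:
servo_tool(targets=[{"dx": 0.1,"dy": 2.8,"dz": 0,"wx": 0,"wy": 0,"wz": 9.4},{"dx": 0.1,"dy": 2.8,"dz": 0,"wx": 0,"wy": 0,"wz": 9.4},{"dx": 0.1,"dy": 2.8,"dz": 0,"wx": 0,"wy": 0,"wz": 9.4},{"dx": 0.1,"dy": 2.8,"dz": 0,"wx": 0,"wy": 0,"wz": 9.4},{"dx": 0.2,"dy": 2.8,"dz": 0,"wx": 0,"wy": 0,"wz": 9.4},{"dx": 0.2,"dy": 2.8,"dz": 0,"wx": 0,"wy": 0,"wz": 9.4},{"dx": 0.2,"dy": 2.8,"dz": 0,"wx": 0,"wy": 0,"wz": 9.4},{"dx": 0.2,"dy": 2.8,"dz": 0,"wx": 0,"wy": 0,"wz": 9.4},{"dx": 0,"dy": 0,"dz": 0,"wx": 0,"wy": 0,"wz": 0}])

```text
clock: 13.28
position: [0.4589, 0.0731, 0.2888]
ee_rot: [-0.0, 0.996, -0.086, -0.0]
ft_force: [-0.4, -0.9, -1.1]
finger_gap: 0.522
```

```bash
python3 -c "
from h import *
st();shot('wrist','w5')"
```

```text
t 13.275 [0.4589 0.0731 0.2888] yaw -9.9 F [-0.4 -0.9 -1.1] T [-0.03 -0.06  0.03] g 0.522 j7 -0.5
```

View pics/w5.png

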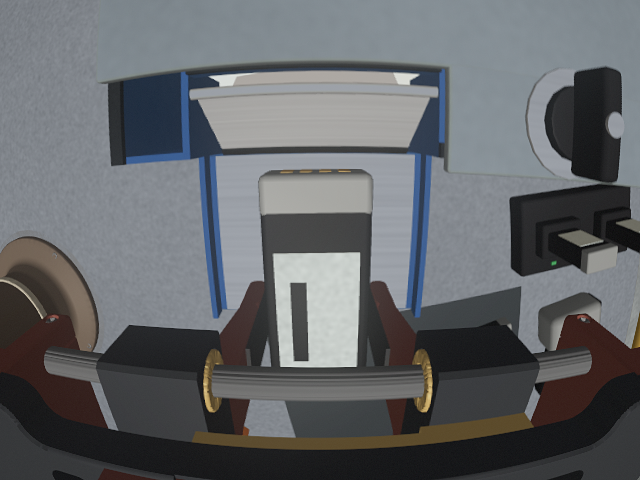

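Emit:
servo_tool(targets=[{"dx": 0,"dy": 0,"dz": -4,"wx": 0,"wy": 0,"wz": 0},{"dx": 0,"dy": 0,"dz": -2.5,"wx": 0,"wy": 0,"wz": 0},{"dx": 0,"dy": 0,"dz": -1.4,"wx": 0,"wy": 0,"wz": 0},{"dx": 0,"dy": 0,"dz": 0,"wx": 0,"wy": 0,"wz": 0},{"dx": 0.2,"dy": 1.2,"dz": 0,"wx": 0,"wy": 0,"wz": 0},{"dx": 0.2,"dy": 1.2,"dz": 0,"wx": 0,"wy": 0,"wz": 0},{"dx": 0,"dy": 0,"dz": -0.4,"wx": 0,"wy": 0,"wz": 0},{"dx": 0,"dy": 0,"dz": 0,"wx": 0,"wy": 0,"wz": 0}])

```text
clock: 14.32
position: [0.4632, 0.0951, 0.206]
ee_rot: [0.0, 0.996, -0.088, -0.0]
ft_force: [0.4, -0.8, -0.8]
finger_gap: 0.521
```

Emit:
servo_tool(targets=[{"dx": 0,"dy": 0,"dz": -0.3,"wx": 0,"wy": 0,"wz": 0},{"dx": 0,"dy": 0,"dz": 0,"wx": 0,"wy": 0,"wz": 0}])

```text
clock: 14.58
position: [0.4635, 0.095, 0.2044]
ee_rot: [0.0, 0.996, -0.089, 0.0]
ft_force: [-4.0, -2.2, 14.8]
finger_gap: 0.522
```

Emit:
servo_tool(claw=0.15, targets=[{"dx": 0,"dy": 0,"dz": 0,"wx": 0,"wy": 0,"wz": 0},{"dx": 0,"dy": 0,"dz": 0,"wx": 0,"wy": 0,"wz": 0},{"dx": 0,"dy": 0,"dz": 0,"wx": 0,"wy": 0,"wz": 0},{"dx": 0,"dy": 0,"dz": 2,"wx": 0,"wy": 0,"wz": 0},{"dx": 0,"dy": 0,"dz": 4,"wx": 0,"wy": 0,"wz": 0},{"dx": -0.6,"dy": -4,"dz": 0,"wx": 0,"wy": 0,"wz": 0},{"dx": -0.8,"dy": -4,"dz": 0,"wx": 0,"wy": 0,"wz": 0}])

```text
clock: 15.45
position: [0.4495, 0.0144, 0.2635]
ee_rot: [-0.0, 0.996, -0.088, 0.001]
ft_force: [-0.5, 0.4, -0.5]
finger_gap: 0.849
```

Emit:
servo_tool(claw=1.0, targets=[{"dx": 0,"dy": -0.5,"dz": 0,"wx": 0,"wy": 0,"wz": 0},{"dx": 0,"dy": 0,"dz": 0,"wx": 0,"wy": 0,"wz": 0},{"dx": 0,"dy": 0,"dz": 0,"wx": 0,"wy": 0,"wz": 0},{"dx": 0,"dy": 0,"dz": 0,"wx": 0,"wy": 0,"wz": 0},{"dx": 0,"dy": 0,"dz": 0,"wx": 0,"wy": 0,"wz": 0},{"dx": 0,"dy": 0,"dz": -3,"wx": 0,"wy": 0,"wz": 0},{"dx": 0,"dy": 0,"dz": -2.2,"wx": 0,"wy": 0,"wz": 0},{"dx": 0,"dy": 0,"dz": 0,"wx": 0,"wy": 0,"wz": 0}])

```text
clock: 16.45
position: [0.4484, 0.0103, 0.21]
ee_rot: [0.0, 0.996, -0.088, -0.002]
ft_force: [0.8, -0.3, 0.7]
finger_gap: 0.008
```

```bash
python3 -c "
from h import *
st();shot('wrist','w6')"
```

```text
t 16.45 [0.4484 0.0103 0.21  ] yaw -10.14 F [ 0.8 -0.3  0.7] T [-0.04 -0.02  0.01] g 0.008 j7 -0.39
```

View pics/w6.png

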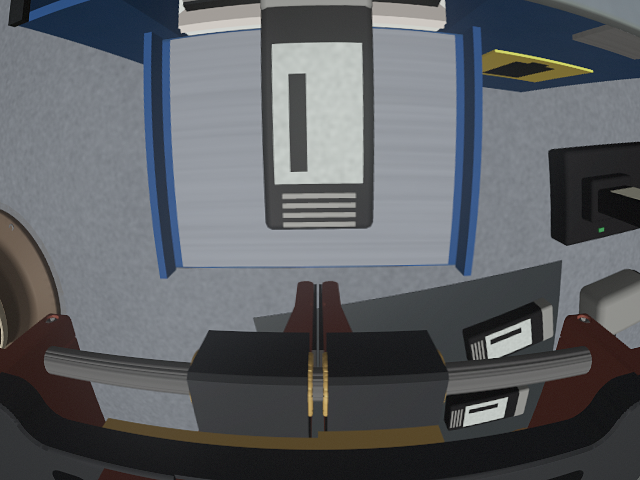

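Emit:
servo_tool(targets=[{"dx": 0.3,"dy": 1.6,"dz": 0.3,"wx": 0,"wy": 0,"wz": 0},{"dx": 0.3,"dy": 1.6,"dz": 0,"wx": 0,"wy": 0,"wz": 0},{"dx": 0.3,"dy": 1.6,"dz": 0,"wx": 0,"wy": 0,"wz": 0},{"dx": 0.3,"dy": 1.6,"dz": 0,"wx": 0,"wy": 0,"wz": 0},{"dx": 0.3,"dy": 1.6,"dz": 0,"wx": 0,"wy": 0,"wz": 0},{"dx": 0.3,"dy": 1.6,"dz": 0,"wx": 0,"wy": 0,"wz": 0},{"dx": 0.3,"dy": 1.6,"dz": 0,"wx": 0,"wy": 0,"wz": 0},{"dx": 0.2,"dy": 1.5,"dz": 0,"wx": 0,"wy": 0,"wz": 0},{"dx": 0,"dy": 0,"dz": 0,"wx": 0,"wy": 0,"wz": 0}])

```text
clock: 17.62
position: [0.4724, 0.1386, 0.2144]
ee_rot: [-0.0, 0.996, -0.087, 0.0]
ft_force: [0.3, -1.2, 0.9]
finger_gap: 0.005
```

Emit:
servo_tool(targets=[{"dx": 0,"dy": 0,"dz": 0,"wx": 0,"wy": 0,"wz": 0},{"dx": 0,"dy": 0,"dz": 0,"wx": 0,"wy": 0,"wz": 0}])

```text
clock: 17.88
position: [0.4723, 0.1365, 0.2141]
ee_rot: [0.0, 0.996, -0.089, -0.0]
ft_force: [0.1, 0.3, 0.6]
finger_gap: 0.009
```

```bash
python3 -c "
from h import *
st();c=shot('wrist','w7');labels(shot('scene','s7'),False)"
```

```text
t 17.875 [0.4723 0.1365 0.2141] yaw -10.2 F [0.1 0.3 0.6] T [-0.01 -0.1   0.01] g 0.009 j7 -0.69
px [191. 234.] xy cm [ 24.11 -27.4 ] size [33. 54.] yaw 40.6
px [141. 257.] xy cm [ 25.75 -43.41] size [33. 54.] yaw 71.6
px [164. 305.] xy cm [ 44.96 -40.53] size [36. 57.] yaw 5.2
px [268. 330.] xy cm [ 63.78 -15.79] size [36. 57.] yaw 8.8
px [229. 336.] xy cm [ 61.39 -26.32] size [36. 57.] yaw -3.7
```

View pics/w7.png

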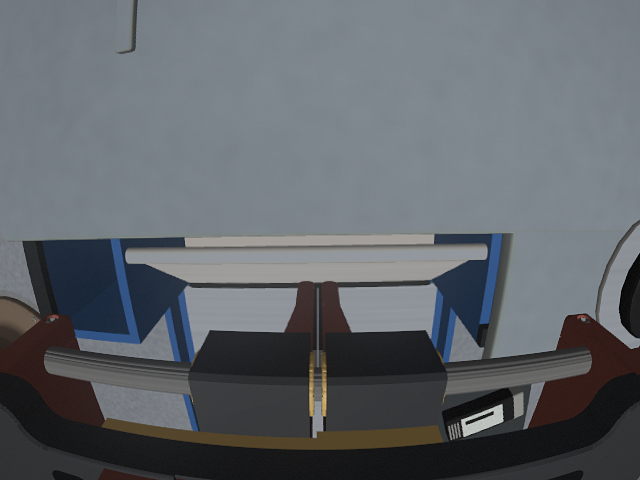

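```bash
python3 -c "
from h import *
c=load('scene0')
for p in [(314,336),(338,320),(378,390),(345,402)]: print(p,onz(c,*p,.03).round(3))
for p in [(330,323),(346,320),(345,378),(363,360),(331,342)]: print(p,onz(c,*p,.13).round(3))
"
```

```text
(314, 336) [ 0.709 -0.051  0.03 ]
(338, 320) [0.692 0.029 0.03 ]
(378, 390) [0.907 0.04  0.03 ]
(345, 402) [ 0.899 -0.05   0.03 ]
(330, 323) [ 0.73  -0.017  0.13 ]
(346, 320) [0.739 0.024 0.13 ]
(345, 378) [ 0.871 -0.043  0.13 ]
(363, 360) [0.849 0.016 0.13 ]
(331, 342) [ 0.777 -0.036  0.13 ]
```

Emit:
servo_tool(claw=0.0, targets=[{"dx": -0.5,"dy": -3,"dz": 0,"wx": 0,"wy": 0,"wz": 0},{"dx": -0.5,"dy": -3,"dz": 3,"wx": 0,"wy": 0,"wz": 0},{"dx": 2.5,"dy": -3.4,"dz": 0,"wx": 0,"wy": 0,"wz": -10.1},{"dx": 2.5,"dy": -3.4,"dz": 0,"wx": 0,"wy": 0,"wz": -10.1},{"dx": 2.5,"dy": -3.4,"dz": 0,"wx": 0,"wy": 0,"wz": -10.1},{"dx": 2.5,"dy": -3.4,"dz": 0,"wx": 0,"wy": 0,"wz": -10.1},{"dx": 2.5,"dy": -3.4,"dz": 0,"wx": 0,"wy": 0,"wz": -10.1},{"dx": 2.5,"dy": -3.4,"dz": 0,"wx": 0,"wy": 0,"wz": -10.1},{"dx": 2.5,"dy": -3.2,"dz": 0,"wx": 0,"wy": 0,"wz": -10.1},{"dx": 0,"dy": 0,"dz": 0,"wx": 0,"wy": 0,"wz": 0}])

```text
clock: 19.23
position: [0.6378, -0.1624, 0.2432]
ee_rot: [0.001, 0.759, -0.651, 0.0]
ft_force: [0.2, -0.0, -0.3]
finger_gap: 0.999
```

```bash
python3 -c "
from h import *
st();labels(shot('scene','s8'),False);labels(shot('wrist','w8'),True)"
```

```text
t 19.225 [ 0.6378 -0.1624  0.2432] yaw -81.18 F [ 0.2 -0.  -0.3] T [ 0.05  0.02 -0.01] g 0.999 j7 -1.28
px [191. 234.] xy cm [ 24.11 -27.4 ] size [33. 54.] yaw 40.6
px [141. 257.] xy cm [ 25.75 -43.41] size [33. 54.] yaw 71.6
px [164. 305.] xy cm [ 44.96 -40.53] size [36. 57.] yaw 5.2
px [268. 330.] xy cm [ 63.8  -15.81] size [35. 57.] yaw 9.0
px [229. 336.] xy cm [ 61.39 -26.32] size [36. 57.] yaw -3.9
px [337.  66.] xy cm [ 78.78 -15.11] size [47. 53.] yaw 8.8
px [317. 213.] xy cm [ 63.66 -15.72] size [36. 57.] yaw 9.0
```

Emit:
servo_tool(targets=[{"dx": -0.1,"dy": 0.5,"dz": -5.5,"wx": 0,"wy": 0,"wz": 0},{"dx": 0,"dy": 0,"dz": -5.5,"wx": 0,"wy": 0,"wz": 0},{"dx": 0,"dy": 0,"dz": -5.0,"wx": 0,"wy": 0,"wz": 0},{"dx": 0,"dy": 0,"dz": -3.5,"wx": 0,"wy": 0,"wz": 0},{"dx": 0,"dy": 0,"dz": -1.8,"wx": 0,"wy": 0,"wz": 0},{"dx": 0,"dy": 0,"dz": 0,"wx": 0,"wy": 0,"wz": 0}])

```text
clock: 20.08
position: [0.6358, -0.153, 0.0307]
ee_rot: [0.0, 0.762, -0.648, -0.001]
ft_force: [0.3, -0.5, -0.5]
finger_gap: 0.993
```

Emit:
servo_tool(claw=1.0, targets=[{"dx": 0,"dy": 0,"dz": 0,"wx": 0,"wy": 0,"wz": 0},{"dx": 0,"dy": 0,"dz": 0,"wx": 0,"wy": 0,"wz": 0},{"dx": 0,"dy": 0,"dz": 0,"wx": 0,"wy": 0,"wz": 0},{"dx": 0,"dy": 0,"dz": 0,"wx": 0,"wy": 0,"wz": 0},{"dx": 0,"dy": 0,"dz": 0,"wx": 0,"wy": 0,"wz": 0},{"dx": 0,"dy": 0,"dz": 0,"wx": 0,"wy": 0,"wz": 0},{"dx": 0,"dy": 0,"dz": 0,"wx": 0,"wy": 0,"wz": 0},{"dx": 0,"dy": 0,"dz": 0,"wx": 0,"wy": 0,"wz": 0}])

```text
clock: 21.08
position: [0.6369, -0.1548, 0.0318]
ee_rot: [0.0, 0.761, -0.649, 0.001]
ft_force: [0.8, -3.2, 4.2]
finger_gap: 0.52
```

Emit:
servo_tool(targets=[{"dx": 0,"dy": 0,"dz": 4,"wx": 0,"wy": 0,"wz": 0},{"dx": 0,"dy": 0,"dz": 6,"wx": 0,"wy": 0,"wz": 0},{"dx": 0,"dy": 0,"dz": 6,"wx": 0,"wy": 0,"wz": 0},{"dx": 0,"dy": 0,"dz": 6,"wx": 0,"wy": 0,"wz": 0},{"dx": 0,"dy": 0,"dz": 4,"wx": 0,"wy": 0,"wz": 0}])

```text
clock: 21.7
position: [0.6364, -0.153, 0.2936]
ee_rot: [-0.001, 0.761, -0.648, 0.0]
ft_force: [0.5, 0.8, -2.0]
finger_gap: 0.524
```

Emit:
servo_tool(targets=[{"dx": -2.6,"dy": 3.2,"dz": 0,"wx": 0,"wy": 0,"wz": 10.2},{"dx": -2.6,"dy": 3.2,"dz": 0,"wx": 0,"wy": 0,"wz": 10.2},{"dx": -2.6,"dy": 3.2,"dz": 0,"wx": 0,"wy": 0,"wz": 10.2},{"dx": -2.5,"dy": 3.2,"dz": 0,"wx": 0,"wy": 0,"wz": 10.2},{"dx": -2.5,"dy": 3.2,"dz": 0,"wx": 0,"wy": 0,"wz": 10.2},{"dx": -2.5,"dy": 3.2,"dz": 0,"wx": 0,"wy": 0,"wz": 10.2},{"dx": -2.5,"dy": 3.2,"dz": 0,"wx": 0,"wy": 0,"wz": 10.0},{"dx": 0,"dy": 0,"dz": -4,"wx": 0,"wy": 0,"wz": 0},{"dx": 0,"dy": 0,"dz": 0,"wx": 0,"wy": 0,"wz": 0}])

```text
clock: 22.82
position: [0.4559, 0.0701, 0.2489]
ee_rot: [0.001, 0.996, -0.084, -0.003]
ft_force: [0.1, 0.2, -0.9]
finger_gap: 0.518
```

```bash
python3 -c "
from h import *
st();labels(shot('scene','s9'),False)
c=shot('wrist','w9');w=(cv2.cvtColor(c['color'],cv2.COLOR_BGR2HSV)[...,2]>190).astype(np.uint8)
n,l,s,ct=cv2.connectedComponentsWithStats(w)
for i in range(1,n):
  if s[i,4]>1500: print(s[i],ct[i])"
```

```text
t 22.825 [0.4559 0.0701 0.2489] yaw -9.6 F [ 0.1  0.2 -0.9] T [-0.08 -0.08  0.04] g 0.518 j7 -0.5
px [191. 234.] xy cm [ 24.11 -27.4 ] size [33. 54.] yaw 40.6
px [141. 257.] xy cm [ 25.75 -43.41] size [33. 54.] yaw 71.6
px [164. 305.] xy cm [ 44.96 -40.53] size [36. 57.] yaw 5.2
px [229. 336.] xy cm [ 61.39 -26.32] size [36. 57.] yaw -3.7
[ 276  256   84  111 7507] [320.39469828 308.3328893 ]
```

Emit:
servo_tool(targets=[{"dx": 0.3,"dy": 0,"dz": -2.5,"wx": 0,"wy": 0,"wz": 0},{"dx": 0,"dy": 0,"dz": -1.5,"wx": 0,"wy": 0,"wz": 0},{"dx": 0.2,"dy": 1.2,"dz": 0,"wx": 0,"wy": 0,"wz": 0},{"dx": 0.2,"dy": 1.3,"dz": 0,"wx": 0,"wy": 0,"wz": 0},{"dx": 0,"dy": 0,"dz": -0.3,"wx": 0,"wy": 0,"wz": 0},{"dx": 0,"dy": 0,"dz": 0,"wx": 0,"wy": 0,"wz": 0}])

```text
clock: 23.68
position: [0.4654, 0.0952, 0.2083]
ee_rot: [0.0, 0.996, -0.084, 0.0]
ft_force: [0.3, -0.3, -1.2]
finger_gap: 0.521
```

Emit:
servo_tool(claw=0.15, targets=[{"dx": 0,"dy": 0,"dz": 0,"wx": 0,"wy": 0,"wz": 0},{"dx": 0,"dy": 0,"dz": 0,"wx": 0,"wy": 0,"wz": 0},{"dx": 0,"dy": 0,"dz": 0,"wx": 0,"wy": 0,"wz": 0},{"dx": 0,"dy": 0,"dz": 2,"wx": 0,"wy": 0,"wz": 0},{"dx": 0,"dy": 0,"dz": 4,"wx": 0,"wy": 0,"wz": 0},{"dx": -0.6,"dy": -4,"dz": 0,"wx": 0,"wy": 0,"wz": 0},{"dx": -0.8,"dy": -4,"dz": 0,"wx": 0,"wy": 0,"wz": 0}])

```text
clock: 24.55
position: [0.4515, 0.0144, 0.2688]
ee_rot: [-0.0, 0.996, -0.084, 0.001]
ft_force: [0.5, -0.5, -0.2]
finger_gap: 0.848
```

Emit:
servo_tool(claw=1.0, targets=[{"dx": 0,"dy": -0.5,"dz": 0,"wx": 0,"wy": 0,"wz": 0},{"dx": 0,"dy": 0,"dz": 0,"wx": 0,"wy": 0,"wz": 0},{"dx": 0,"dy": 0,"dz": 0,"wx": 0,"wy": 0,"wz": 0},{"dx": 0,"dy": 0,"dz": 0,"wx": 0,"wy": 0,"wz": 0},{"dx": 0,"dy": 0,"dz": 0,"wx": 0,"wy": 0,"wz": 0},{"dx": 0,"dy": 0,"dz": -3,"wx": 0,"wy": 0,"wz": 0},{"dx": 0,"dy": 0,"dz": -1.9,"wx": 0,"wy": 0,"wz": 0},{"dx": 0,"dy": 0,"dz": 0,"wx": 0,"wy": 0,"wz": 0}])

```text
clock: 25.55
position: [0.4505, 0.0103, 0.2181]
ee_rot: [0.0, 0.996, -0.084, -0.001]
ft_force: [-0.6, -0.5, 0.9]
finger_gap: 0.009
```

```bash
cat >> h.py <<'E'
def bright(f):
    c=shot('wrist',f);w=(cv2.cvtColor(c['color'],cv2.COLOR_BGR2HSV)[...,2]>205).astype(np.uint8)
    n,l,s,ct=cv2.connectedComponentsWithStats(w)
    for i in range(1,n):
        if s[i,4]>1000: print('bright',s[i],ct[i].round(0))
E
python3 -c "
from h import *
st();bright('w10')"
```

```text
t 25.55 [0.4505 0.0103 0.2181] yaw -9.64 F [-0.6 -0.5  0.9] T [-0.   -0.05 -0.  ] g 0.009 j7 -0.38
```

```bash
sed -i 's/>205/>188/' h.py; python3 -c "
from h import *
for f in ('w6','w10'):
    c=load(f);h=cv2.cvtColor(c['color'],cv2.COLOR_BGR2HSV);w=((h[...,2]>190)&(h[...,0]<90)).astype(np.uint8)
    n,l,s,ct=cv2.connectedComponentsWithStats(w)
    for i in range(1,n):
        if s[i,4]>800: print(f,s[i],ct[i].round(0))"
```

```text
w6 [179  17  82  18 844] [221.  25.]
w6 [  272    43    91   141 10456] [321. 111.]
w6 [486 319  45  39 866] [509. 340.]
w10 [182  22  84  17 827] [226.  30.]
w10 [ 277   53   85  134 9481] [322. 118.]
```

Pack 2 lies correctly on the apron. Lower a bit and push.

Emit:
servo_tool(targets=[{"dx": 0,"dy": 0,"dz": -0.7,"wx": 0,"wy": 0,"wz": 0},{"dx": 0.3,"dy": 1.6,"dz": 0.1,"wx": 0,"wy": 0,"wz": 0},{"dx": 0.3,"dy": 1.6,"dz": 0,"wx": 0,"wy": 0,"wz": 0},{"dx": 0.3,"dy": 1.6,"dz": 0,"wx": 0,"wy": 0,"wz": 0},{"dx": 0.3,"dy": 1.6,"dz": 0.1,"wx": 0,"wy": 0,"wz": 0},{"dx": 0.2,"dy": 1.6,"dz": 0,"wx": 0,"wy": 0,"wz": 0},{"dx": 0.3,"dy": 1.6,"dz": 0,"wx": 0,"wy": 0,"wz": 0},{"dx": 0.3,"dy": 1.6,"dz": 0,"wx": 0,"wy": 0,"wz": 0},{"dx": 0.2,"dy": 1.7,"dz": 0,"wx": 0,"wy": 0,"wz": 0}])

```text
clock: 26.72
position: [0.4737, 0.1401, 0.2145]
ee_rot: [-0.0, 0.996, -0.084, 0.0]
ft_force: [-0.2, -1.3, -0.5]
finger_gap: 0.005
```

Emit:
servo_tool(targets=[{"dx": 0,"dy": 0,"dz": 0,"wx": 0,"wy": 0,"wz": 0},{"dx": 0,"dy": 0,"dz": 0,"wx": 0,"wy": 0,"wz": 0},{"dx": 0,"dy": 0,"dz": 0,"wx": 0,"wy": 0,"wz": 0}])

```text
clock: 27.1
position: [0.4734, 0.1384, 0.2142]
ee_rot: [0.0, 0.996, -0.085, 0.0]
ft_force: [0.8, -1.0, 0.3]
finger_gap: 0.007
```

```bash
python3 -c "
from h import *
st();c=shot('wrist','w11');d=load('w7')
print(cv2.absdiff(c['color'],d['color'])[:300].mean(), cv2.absdiff(c['color'],d['color'])[235:320,180:440].mean())
labels(shot('scene','s11'),False)"
```

```text
t 27.1 [0.4734 0.1384 0.2142] yaw -9.72 F [ 0.8 -1.   0.3] T [-0.11 -0.02 -0.01] g 0.007 j7 -0.69
3.4937673611111113 12.641478129713423
px [191. 234.] xy cm [ 24.11 -27.4 ] size [33. 54.] yaw 40.6
px [141. 257.] xy cm [ 25.75 -43.41] size [33. 54.] yaw 71.6
px [164. 305.] xy cm [ 44.96 -40.53] size [36. 57.] yaw 5.2
px [229. 336.] xy cm [ 61.39 -26.32] size [36. 57.] yaw -3.7
```

View pics/w11.png

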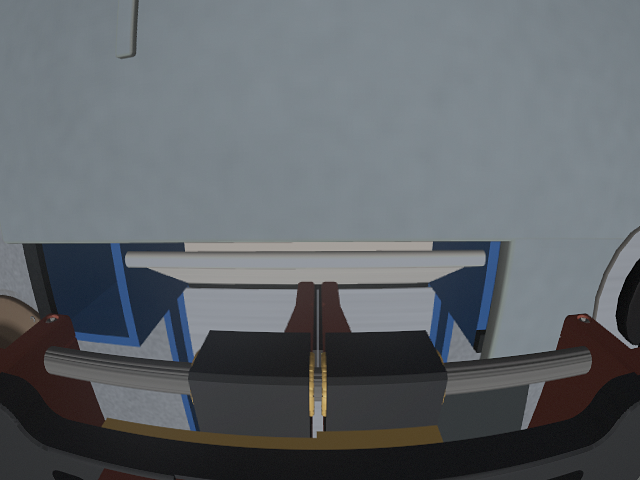

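Emit:
servo_tool(claw=0.0, targets=[{"dx": -0.5,"dy": -3,"dz": 0,"wx": 0,"wy": 0,"wz": 0},{"dx": -0.5,"dy": -3,"dz": 3,"wx": 0,"wy": 0,"wz": 0},{"dx": 1.9,"dy": -4.3,"dz": 0,"wx": 0,"wy": 0,"wz": -10.5},{"dx": 1.9,"dy": -4.3,"dz": 0,"wx": 0,"wy": 0,"wz": -10.5},{"dx": 1.9,"dy": -4.3,"dz": 0,"wx": 0,"wy": 0,"wz": -10.5},{"dx": 1.9,"dy": -4.3,"dz": 0,"wx": 0,"wy": 0,"wz": -10.5},{"dx": 1.9,"dy": -4.3,"dz": 0,"wx": 0,"wy": 0,"wz": -10.5},{"dx": 1.9,"dy": -4.3,"dz": 0,"wx": 0,"wy": 0,"wz": -10.5},{"dx": 1.9,"dy": -4.3,"dz": 0,"wx": 0,"wy": 0,"wz": -10.5},{"dx": 1.9,"dy": -4.3,"dz": 0,"wx": 0,"wy": 0,"wz": -10.5}])

```text
clock: 28.45
position: [0.6157, -0.2666, 0.2441]
ee_rot: [0.0, -0.682, 0.732, -0.0]
ft_force: [0.5, -0.6, 0.3]
finger_gap: 0.999
```

Emit:
servo_tool(targets=[{"dx": 0,"dy": 0,"dz": 0,"wx": 0,"wy": 0,"wz": 0},{"dx": 0,"dy": 0,"dz": 0,"wx": 0,"wy": 0,"wz": 0}])

```text
clock: 28.7
position: [0.6151, -0.2642, 0.2437]
ee_rot: [0.0, -0.685, 0.729, 0.001]
ft_force: [-1.0, 0.0, -0.9]
finger_gap: 0.995
```

```bash
python3 -c "
from h import *
st();labels(shot('scene','s12'),False);labels(shot('wrist','w12'),True)"
```

```text
t 28.7 [ 0.6151 -0.2642  0.2437] yaw 266.42 F [-1.   0.  -0.9] T [ 0.09  0.   -0.01] g 0.995 j7 -1.3
px [141. 257.] xy cm [ 25.75 -43.41] size [33. 54.] yaw 71.6
px [162. 306.] xy cm [ 44.98 -40.65] size [33. 58.] yaw 6.0
px [229. 336.] xy cm [ 61.39 -26.32] size [36. 57.] yaw -3.7
px [319. 219.] xy cm [ 60.82 -26.26] size [36. 67.] yaw -3.5
```

Emit:
servo_tool(targets=[{"dx": -0.2,"dy": 0.1,"dz": -5.5,"wx": 0,"wy": 0,"wz": 0},{"dx": 0,"dy": 0,"dz": -5.5,"wx": 0,"wy": 0,"wz": 0},{"dx": 0,"dy": 0,"dz": -5.0,"wx": 0,"wy": 0,"wz": 0},{"dx": 0,"dy": 0,"dz": -3.5,"wx": 0,"wy": 0,"wz": 0},{"dx": 0,"dy": 0,"dz": -1.9,"wx": 0,"wy": 0,"wz": 0},{"dx": 0,"dy": 0,"dz": 0,"wx": 0,"wy": 0,"wz": 0}])

```text
clock: 29.55
position: [0.613, -0.263, 0.0296]
ee_rot: [-0.0, -0.685, 0.729, 0.001]
ft_force: [0.2, -0.1, 0.6]
finger_gap: 1.0
```

Emit:
servo_tool(claw=1.0, targets=[{"dx": 0,"dy": 0,"dz": 0,"wx": 0,"wy": 0,"wz": 0},{"dx": 0,"dy": 0,"dz": 0,"wx": 0,"wy": 0,"wz": 0},{"dx": 0,"dy": 0,"dz": 0,"wx": 0,"wy": 0,"wz": 0},{"dx": 0,"dy": 0,"dz": 0,"wx": 0,"wy": 0,"wz": 0},{"dx": 0,"dy": 0,"dz": 0,"wx": 0,"wy": 0,"wz": 0},{"dx": 0,"dy": 0,"dz": 0,"wx": 0,"wy": 0,"wz": 0},{"dx": 0,"dy": 0,"dz": 0,"wx": 0,"wy": 0,"wz": 0},{"dx": 0,"dy": 0,"dz": 0,"wx": 0,"wy": 0,"wz": 0}])

```text
clock: 30.55
position: [0.6135, -0.2639, 0.0304]
ee_rot: [0.0, -0.684, 0.729, -0.0]
ft_force: [-1.6, -0.4, 5.0]
finger_gap: 0.524
```

Emit:
servo_tool(targets=[{"dx": 0,"dy": 0,"dz": 4,"wx": 0,"wy": 0,"wz": 0},{"dx": 0,"dy": 0,"dz": 6,"wx": 0,"wy": 0,"wz": 0},{"dx": 0,"dy": 0,"dz": 6,"wx": 0,"wy": 0,"wz": 0},{"dx": 0,"dy": 0,"dz": 6,"wx": 0,"wy": 0,"wz": 0},{"dx": 0,"dy": 0,"dz": 4,"wx": 0,"wy": 0,"wz": 0}])

```text
clock: 31.18
position: [0.6136, -0.2641, 0.2928]
ee_rot: [0.0, -0.684, 0.729, -0.001]
ft_force: [1.4, 0.3, -2.5]
finger_gap: 0.518
```

Emit:
servo_tool(targets=[{"dx": -1.9,"dy": 4.2,"dz": 0,"wx": 0,"wy": 0,"wz": 10.4},{"dx": -1.9,"dy": 4.2,"dz": 0,"wx": 0,"wy": 0,"wz": 10.4},{"dx": -1.9,"dy": 4.2,"dz": 0,"wx": 0,"wy": 0,"wz": 10.4},{"dx": -1.9,"dy": 4.2,"dz": 0,"wx": 0,"wy": 0,"wz": 10.4},{"dx": -2,"dy": 4.2,"dz": 0,"wx": 0,"wy": 0,"wz": 10.4},{"dx": -2,"dy": 4.2,"dz": 0,"wx": 0,"wy": 0,"wz": 10.5},{"dx": -2,"dy": 4.2,"dz": 0,"wx": 0,"wy": 0,"wz": 10.5},{"dx": -1.8,"dy": 4.1,"dz": 0,"wx": 0,"wy": 0,"wz": 10.5},{"dx": 0,"dy": 0,"dz": -4,"wx": 0,"wy": 0,"wz": 0},{"dx": 0,"dy": 0,"dz": 0,"wx": 0,"wy": 0,"wz": 0}])

```text
clock: 32.42
position: [0.4574, 0.0707, 0.2479]
ee_rot: [0.001, 0.996, -0.088, -0.003]
ft_force: [-0.2, -0.4, -0.9]
finger_gap: 0.526
```

```bash
cat >> h.py <<'E'
def lab2(f):
    c=shot('wrist',f);h=cv2.cvtColor(c['color'],cv2.COLOR_BGR2HSV);w=((h[...,2]>190)&(h[...,0]<90)).astype(np.uint8)
    n,l,s,ct=cv2.connectedComponentsWithStats(w)
    for i in range(1,n):
        if s[i,4]>800: print(f,s[i],ct[i].round(0))
E
python3 -c "
from h import *
st();lab2('w13');labels(shot('scene','s13'),False)"
```

```text
t 32.425 [0.4574 0.0707 0.2479] yaw -10.14 F [-0.2 -0.4 -0.9] T [-0.02 -0.05 -0.02] g 0.526 j7 -0.51
w13 [ 194   48  175   20 1392] [258.  55.]
w13 [ 275  257   85  110 7517] [320. 308.]
px [191. 234.] xy cm [ 24.11 -27.4 ] size [33. 54.] yaw 40.6
px [141. 257.] xy cm [ 25.75 -43.41] size [33. 54.] yaw 71.6
px [164. 305.] xy cm [ 44.96 -40.53] size [36. 57.] yaw 5.2
```

Emit:
servo_tool(targets=[{"dx": 0.2,"dy": 0,"dz": -2.5,"wx": 0,"wy": 0,"wz": 0},{"dx": 0,"dy": 0,"dz": -1.6,"wx": 0,"wy": 0,"wz": 0},{"dx": 0.2,"dy": 1.2,"dz": 0,"wx": 0,"wy": 0,"wz": 0},{"dx": 0.2,"dy": 1.3,"dz": 0,"wx": 0,"wy": 0,"wz": 0},{"dx": 0,"dy": 0,"dz": -0.4,"wx": 0,"wy": 0,"wz": 0},{"dx": 0,"dy": 0,"dz": 0,"wx": 0,"wy": 0,"wz": 0}])

```text
clock: 33.28
position: [0.4656, 0.0964, 0.2054]
ee_rot: [-0.0, 0.996, -0.088, 0.0]
ft_force: [-0.8, -0.8, -0.7]
finger_gap: 0.523
```

Emit:
servo_tool(claw=0.15, targets=[{"dx": 0,"dy": 0,"dz": 0,"wx": 0,"wy": 0,"wz": 0},{"dx": 0,"dy": 0,"dz": 0,"wx": 0,"wy": 0,"wz": 0},{"dx": 0,"dy": 0,"dz": 0,"wx": 0,"wy": 0,"wz": 0},{"dx": 0,"dy": 0,"dz": 2,"wx": 0,"wy": 0,"wz": 0},{"dx": 0,"dy": 0,"dz": 4,"wx": 0,"wy": 0,"wz": 0},{"dx": -0.6,"dy": -4,"dz": 0,"wx": 0,"wy": 0,"wz": 0},{"dx": -0.8,"dy": -4,"dz": 0,"wx": 0,"wy": 0,"wz": 0}])

```text
clock: 34.15
position: [0.4515, 0.0154, 0.2657]
ee_rot: [-0.0, 0.996, -0.088, 0.001]
ft_force: [0.3, -0.3, 0.2]
finger_gap: 0.848
```

Emit:
servo_tool(claw=1.0, targets=[{"dx": 0,"dy": -0.5,"dz": 0,"wx": 0,"wy": 0,"wz": 0},{"dx": 0,"dy": 0,"dz": 0,"wx": 0,"wy": 0,"wz": 0},{"dx": 0,"dy": 0,"dz": 0,"wx": 0,"wy": 0,"wz": 0},{"dx": 0,"dy": 0,"dz": 0,"wx": 0,"wy": 0,"wz": 0},{"dx": 0,"dy": 0,"dz": 0,"wx": 0,"wy": 0,"wz": 0},{"dx": 0,"dy": 0,"dz": -3,"wx": 0,"wy": 0,"wz": 0},{"dx": 0,"dy": 0,"dz": -2.2,"wx": 0,"wy": 0,"wz": 0},{"dx": 0,"dy": 0,"dz": 0,"wx": 0,"wy": 0,"wz": 0}])

```text
clock: 35.15
position: [0.4504, 0.0113, 0.212]
ee_rot: [0.0, 0.996, -0.088, -0.002]
ft_force: [0.3, -0.2, 0.9]
finger_gap: 0.009
```

```bash
python3 -c "
from h import *
st();lab2('w14')"
```

```text
t 35.15 [0.4504 0.0113 0.212 ] yaw -10.14 F [ 0.3 -0.2  0.9] T [ 0.   -0.05  0.01] g 0.009 j7 -0.39
w14 [176  20  86  19 880] [221.  29.]
w14 [  274    48    88   138 10172] [321. 115.]
```

Emit:
servo_tool(targets=[{"dx": 0.3,"dy": 1.6,"dz": 0.1,"wx": 0,"wy": 0,"wz": 0},{"dx": 0.3,"dy": 1.6,"dz": 0,"wx": 0,"wy": 0,"wz": 0},{"dx": 0.3,"dy": 1.6,"dz": 0,"wx": 0,"wy": 0,"wz": 0},{"dx": 0.3,"dy": 1.6,"dz": 0.1,"wx": 0,"wy": 0,"wz": 0},{"dx": 0.2,"dy": 1.6,"dz": 0,"wx": 0,"wy": 0,"wz": 0},{"dx": 0.3,"dy": 1.6,"dz": 0,"wx": 0,"wy": 0,"wz": 0},{"dx": 0.3,"dy": 1.6,"dz": 0,"wx": 0,"wy": 0,"wz": 0},{"dx": 0.2,"dy": 1.6,"dz": 0,"wx": 0,"wy": 0,"wz": 0},{"dx": 0,"dy": 0,"dz": 0,"wx": 0,"wy": 0,"wz": 0},{"dx": 0,"dy": 0,"dz": 0,"wx": 0,"wy": 0,"wz": 0}])

```text
clock: 36.45
position: [0.4733, 0.1389, 0.2151]
ee_rot: [0.0, 0.996, -0.089, -0.0]
ft_force: [0.3, 0.1, 0.2]
finger_gap: 0.005
```

```bash
python3 -c "
from h import *
st();c=shot('wrist','w15');d=load('w11')
print(cv2.absdiff(c['color'],d['color'])[235:320,180:440].mean())
labels(shot('scene','s15'),False)"
```

```text
t 36.45 [0.4733 0.1389 0.2151] yaw -10.16 F [0.3 0.1 0.2] T [-0.1  -0.    0.04] g 0.005 j7 -0.69
3.701945701357466
px [191. 234.] xy cm [ 24.11 -27.4 ] size [33. 54.] yaw 40.6
px [141. 257.] xy cm [ 25.75 -43.41] size [33. 54.] yaw 71.6
px [164. 305.] xy cm [ 44.96 -40.53] size [36. 57.] yaw 5.2
```

Emit:
servo_tool(claw=0.0, targets=[{"dx": -0.5,"dy": -3,"dz": 0,"wx": 0,"wy": 0,"wz": 0},{"dx": -0.5,"dy": -3,"dz": 3,"wx": 0,"wy": 0,"wz": 0},{"dx": -0.2,"dy": -6,"dz": 0,"wx": 0,"wy": 0,"wz": -9.3},{"dx": -0.2,"dy": -6,"dz": 0,"wx": 0,"wy": 0,"wz": -9.3},{"dx": -0.2,"dy": -6,"dz": 0,"wx": 0,"wy": 0,"wz": -9.3},{"dx": -0.2,"dy": -6,"dz": 0,"wx": 0,"wy": 0,"wz": -9.3},{"dx": -0.2,"dy": -6,"dz": 0,"wx": 0,"wy": 0,"wz": -9.3},{"dx": -0.2,"dy": -6,"dz": 0,"wx": 0,"wy": 0,"wz": -9.3},{"dx": -0.2,"dy": -6,"dz": 0,"wx": 0,"wy": 0,"wz": -9.3},{"dx": 0,"dy": -6,"dz": 0,"wx": 0,"wy": 0,"wz": -9.3}])

```text
clock: 37.8
position: [0.4485, -0.4032, 0.2453]
ee_rot: [0.0, 0.738, -0.675, 0.0]
ft_force: [0.5, 0.0, 0.5]
finger_gap: 0.999
```

Emit:
servo_tool(targets=[{"dx": 0,"dy": 0,"dz": 0,"wx": 0,"wy": 0,"wz": 0},{"dx": 0,"dy": 0,"dz": 0,"wx": 0,"wy": 0,"wz": 0},{"dx": 0,"dy": 0,"dz": 0,"wx": 0,"wy": 0,"wz": 0}])

```text
clock: 38.17
position: [0.4498, -0.3993, 0.2452]
ee_rot: [-0.0, 0.741, -0.672, -0.0]
ft_force: [-0.7, -0.4, 0.6]
finger_gap: 1.001
```

```bash
python3 -c "
from h import *
st();labels(shot('scene','s16'),False);labels(shot('wrist','w16'),True);lab2('w16')"
```

```text
t 38.175 [ 0.4498 -0.3993  0.2452] yaw -84.42 F [-0.7 -0.4  0.6] T [0.07 0.05 0.04] g 1.001 j7 -0.81
px [191. 234.] xy cm [ 24.11 -27.4 ] size [33. 54.] yaw 40.6
px [142. 257.] xy cm [ 25.93 -43.5 ] size [29. 55.] yaw 71.6
px [164. 305.] xy cm [ 44.96 -40.53] size [36. 57.] yaw 5.2
px [325. 219.] xy cm [ 44.33 -40.57] size [35. 67.] yaw 5.6
w16 [ 292    0  100   28 1297] [342.  14.]
w16 [ 306  188   36   57 1678] [325. 215.]
```

Emit:
servo_tool(targets=[{"dx": -0.1,"dy": -0.6,"dz": -5.5,"wx": 0,"wy": 0,"wz": 0},{"dx": 0,"dy": 0,"dz": -5.5,"wx": 0,"wy": 0,"wz": 0},{"dx": 0,"dy": 0,"dz": -5.0,"wx": 0,"wy": 0,"wz": 0},{"dx": 0,"dy": 0,"dz": -3.5,"wx": 0,"wy": 0,"wz": 0},{"dx": 0,"dy": 0,"dz": -2.0,"wx": 0,"wy": 0,"wz": 0},{"dx": 0,"dy": 0,"dz": 0,"wx": 0,"wy": 0,"wz": 0}])

```text
clock: 39.08
position: [0.4481, -0.4062, 0.0294]
ee_rot: [0.0, 0.74, -0.673, -0.001]
ft_force: [0.5, -0.5, 0.3]
finger_gap: 0.997
```

Emit:
servo_tool(claw=1.0, targets=[{"dx": 0,"dy": 0,"dz": 0,"wx": 0,"wy": 0,"wz": 0},{"dx": 0,"dy": 0,"dz": 0,"wx": 0,"wy": 0,"wz": 0},{"dx": 0,"dy": 0,"dz": 0,"wx": 0,"wy": 0,"wz": 0},{"dx": 0,"dy": 0,"dz": 0,"wx": 0,"wy": 0,"wz": 0},{"dx": 0,"dy": 0,"dz": 0,"wx": 0,"wy": 0,"wz": 0},{"dx": 0,"dy": 0,"dz": 0,"wx": 0,"wy": 0,"wz": 0},{"dx": 0,"dy": 0,"dz": 0,"wx": 0,"wy": 0,"wz": 0},{"dx": 0,"dy": 0,"dz": 0,"wx": 0,"wy": 0,"wz": 0}])

```text
clock: 40.08
position: [0.4485, -0.4069, 0.0305]
ee_rot: [-0.0, 0.74, -0.673, 0.0]
ft_force: [-1.4, 1.6, 5.6]
finger_gap: 0.524
```

Emit:
servo_tool(targets=[{"dx": 0,"dy": 0,"dz": 4,"wx": 0,"wy": 0,"wz": 0},{"dx": 0,"dy": 0,"dz": 6,"wx": 0,"wy": 0,"wz": 0},{"dx": 0,"dy": 0,"dz": 6,"wx": 0,"wy": 0,"wz": 0},{"dx": 0,"dy": 0,"dz": 6,"wx": 0,"wy": 0,"wz": 0},{"dx": 0,"dy": 0,"dz": 4,"wx": 0,"wy": 0,"wz": 0}])

```text
clock: 40.7
position: [0.4485, -0.4072, 0.2929]
ee_rot: [-0.0, 0.74, -0.673, 0.001]
ft_force: [0.8, -0.6, -2.1]
finger_gap: 0.521
```

Emit:
servo_tool(targets=[{"dx": 0.1,"dy": 5.3,"dz": 0,"wx": 0,"wy": 0,"wz": 8.3},{"dx": 0.1,"dy": 5.3,"dz": 0,"wx": 0,"wy": 0,"wz": 8.3},{"dx": 0.1,"dy": 5.3,"dz": 0,"wx": 0,"wy": 0,"wz": 8.3},{"dx": 0.1,"dy": 5.3,"dz": 0,"wx": 0,"wy": 0,"wz": 8.3},{"dx": 0.1,"dy": 5.3,"dz": 0,"wx": 0,"wy": 0,"wz": 8.3},{"dx": 0.1,"dy": 5.3,"dz": 0,"wx": 0,"wy": 0,"wz": 8.3},{"dx": 0.1,"dy": 5.3,"dz": 0,"wx": 0,"wy": 0,"wz": 8.2},{"dx": 0.1,"dy": 5.3,"dz": 0,"wx": 0,"wy": 0,"wz": 8.2},{"dx": 0.2,"dy": 5.2,"dz": 0,"wx": 0,"wy": 0,"wz": 8.2},{"dx": 0,"dy": 0,"dz": -2,"wx": 0,"wy": 0,"wz": 0}])

```text
clock: 41.95
position: [0.4587, 0.0737, 0.2708]
ee_rot: [-0.001, 0.996, -0.084, 0.001]
ft_force: [-0.7, -1.1, -1.9]
finger_gap: 0.522
```

Emit:
servo_tool(targets=[{"dx": 0,"dy": 0,"dz": -2,"wx": 0,"wy": 0,"wz": 0},{"dx": 0,"dy": 0,"dz": 0,"wx": 0,"wy": 0,"wz": 0}])

```text
clock: 42.2
position: [0.4572, 0.0688, 0.2486]
ee_rot: [0.0, 0.996, -0.089, -0.002]
ft_force: [0.4, -0.3, -1.6]
finger_gap: 0.52
```

```bash
python3 -c "
from h import *
st();lab2('w17');labels(shot('scene','s17'),False)"
```

```text
t 42.2 [0.4572 0.0688 0.2486] yaw -10.16 F [ 0.4 -0.3 -1.6] T [-0.07 -0.06  0.01] g 0.52 j7 -0.51
w17 [ 194   44  197   20 1686] [268.  51.]
w17 [ 275  256   85  111 7654] [320. 308.]
px [191. 234.] xy cm [ 24.11 -27.4 ] size [33. 54.] yaw 40.6
px [141. 257.] xy cm [ 25.75 -43.41] size [33. 54.] yaw 71.6
```

Emit:
servo_tool(targets=[{"dx": 0.2,"dy": 0.1,"dz": -2.5,"wx": 0,"wy": 0,"wz": 0},{"dx": 0,"dy": 0,"dz": -1.6,"wx": 0,"wy": 0,"wz": 0},{"dx": 0.2,"dy": 1.3,"dz": 0,"wx": 0,"wy": 0,"wz": 0},{"dx": 0.2,"dy": 1.3,"dz": 0,"wx": 0,"wy": 0,"wz": 0},{"dx": 0,"dy": 0,"dz": -0.4,"wx": 0,"wy": 0,"wz": 0},{"dx": 0,"dy": 0,"dz": 0,"wx": 0,"wy": 0,"wz": 0}])

```text
clock: 43.05
position: [0.4646, 0.0965, 0.2055]
ee_rot: [-0.0, 0.996, -0.088, 0.0]
ft_force: [0.7, -0.7, -0.8]
finger_gap: 0.522
```

Emit:
servo_tool(claw=0.15, targets=[{"dx": 0,"dy": 0,"dz": 0,"wx": 0,"wy": 0,"wz": 0},{"dx": 0,"dy": 0,"dz": 0,"wx": 0,"wy": 0,"wz": 0},{"dx": 0,"dy": 0,"dz": 0,"wx": 0,"wy": 0,"wz": 0},{"dx": 0,"dy": 0,"dz": 2,"wx": 0,"wy": 0,"wz": 0},{"dx": 0,"dy": 0,"dz": 4,"wx": 0,"wy": 0,"wz": 0},{"dx": -0.6,"dy": -4,"dz": 0,"wx": 0,"wy": 0,"wz": 0},{"dx": -0.8,"dy": -4,"dz": 0,"wx": 0,"wy": 0,"wz": 0}])

```text
clock: 43.92
position: [0.4505, 0.0154, 0.2657]
ee_rot: [-0.0, 0.996, -0.088, 0.001]
ft_force: [0.8, -0.6, 0.5]
finger_gap: 0.852
```

Emit:
servo_tool(claw=1.0, targets=[{"dx": 0,"dy": -0.5,"dz": 0,"wx": 0,"wy": 0,"wz": 0},{"dx": 0,"dy": 0,"dz": 0,"wx": 0,"wy": 0,"wz": 0},{"dx": 0,"dy": 0,"dz": 0,"wx": 0,"wy": 0,"wz": 0},{"dx": 0,"dy": 0,"dz": 0,"wx": 0,"wy": 0,"wz": 0},{"dx": 0,"dy": 0,"dz": 0,"wx": 0,"wy": 0,"wz": 0},{"dx": 0,"dy": 0,"dz": -3,"wx": 0,"wy": 0,"wz": 0},{"dx": 0,"dy": 0,"dz": -2.2,"wx": 0,"wy": 0,"wz": 0},{"dx": 0,"dy": 0,"dz": 0,"wx": 0,"wy": 0,"wz": 0}])

```text
clock: 44.92
position: [0.4494, 0.0113, 0.212]
ee_rot: [0.0, 0.996, -0.088, -0.002]
ft_force: [0.5, -0.2, 0.4]
finger_gap: 0.011
```

```bash
python3 -c "
from h import *
st();lab2('w18')"
```

```text
t 44.925 [0.4494 0.0113 0.212 ] yaw -10.14 F [ 0.5 -0.2  0.4] T [-0.01 -0.07 -0.07] g 0.011 j7 -0.39
w18 [178  20  84  18 858] [222.  29.]
w18 [  274    46    88   139 10243] [321. 114.]
```

Emit:
servo_tool(targets=[{"dx": 0.3,"dy": 1.6,"dz": 0.1,"wx": 0,"wy": 0,"wz": 0},{"dx": 0.3,"dy": 1.6,"dz": 0,"wx": 0,"wy": 0,"wz": 0},{"dx": 0.3,"dy": 1.6,"dz": 0,"wx": 0,"wy": 0,"wz": 0},{"dx": 0.3,"dy": 1.6,"dz": 0.1,"wx": 0,"wy": 0,"wz": 0},{"dx": 0.2,"dy": 1.6,"dz": 0,"wx": 0,"wy": 0,"wz": 0},{"dx": 0.3,"dy": 1.6,"dz": 0,"wx": 0,"wy": 0,"wz": 0},{"dx": 0.3,"dy": 1.6,"dz": 0,"wx": 0,"wy": 0,"wz": 0},{"dx": 0.2,"dy": 1.6,"dz": 0,"wx": 0,"wy": 0,"wz": 0},{"dx": 0,"dy": 0,"dz": 0,"wx": 0,"wy": 0,"wz": 0},{"dx": 0,"dy": 0,"dz": 0,"wx": 0,"wy": 0,"wz": 0}])

```text
clock: 46.22
position: [0.4722, 0.1389, 0.2151]
ee_rot: [0.0, 0.996, -0.089, -0.0]
ft_force: [-0.2, -0.0, 0.8]
finger_gap: 0.003
```

Emit:
servo_tool(targets=[{"dx": -0.5,"dy": -3,"dz": 0,"wx": 0,"wy": 0,"wz": 0},{"dx": -0.6,"dy": -4,"dz": 3,"wx": 0,"wy": 0,"wz": 0},{"dx": 0,"dy": -3,"dz": 5,"wx": 0,"wy": 0,"wz": 0},{"dx": 0,"dy": -3,"dz": 5,"wx": 0,"wy": 0,"wz": 0},{"dx": 0,"dy": -3,"dz": 3,"wx": 0,"wy": 0,"wz": 0},{"dx": 0,"dy": 0,"dz": 0,"wx": 0,"wy": 0,"wz": 0},{"dx": 0,"dy": 0,"dz": 0,"wx": 0,"wy": 0,"wz": 0}])

```text
clock: 47.1
position: [0.4608, -0.0204, 0.3742]
ee_rot: [-0.0, 0.996, -0.089, -0.001]
ft_force: [0.3, 0.2, -0.2]
finger_gap: 0.008
```

```bash
python3 -c "
from h import *
st();shot('wrist','w19');labels(shot('scene','s19'),False)"
```

```text
t 47.1 [ 0.4608 -0.0204  0.3742] yaw -10.18 F [ 0.3  0.2 -0.2] T [ 0.   -0.11  0.02] g 0.008 j7 -0.26
px [191. 234.] xy cm [ 24.11 -27.4 ] size [33. 54.] yaw 40.6
px [141. 257.] xy cm [ 25.75 -43.41] size [33. 54.] yaw 71.6
```

View pics/w19.png

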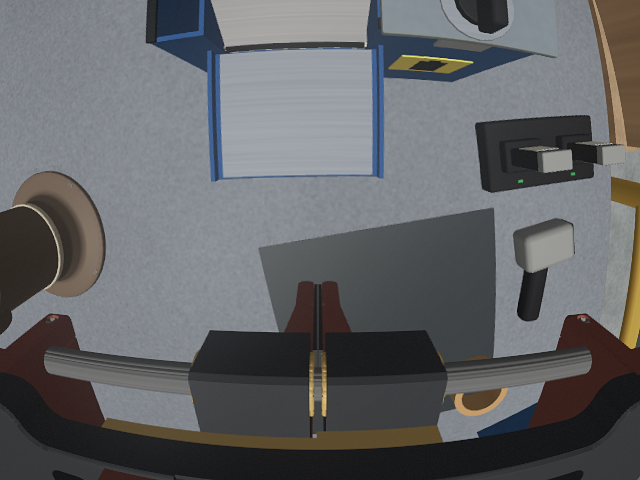

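View pics/s19.png

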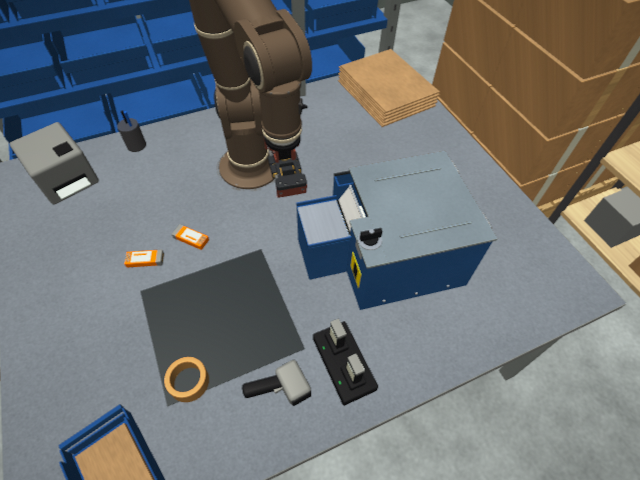

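```bash
python3 -c "
from h import *
env.job_done()"
```

```text
the job is handed in; nothing more can be done
```

The lid is latched and all four spent packs found on the bench are in the drop box. I handed the job in at about 47 s of the 210 s allowed.

- **Latch:** I turned it clockwise until it resisted at its stop. Measured from a close picture, the bar lay at about 79.3° against a box axis of about 80°, so it is home to within about a degree. The turn was made slightly off the latch's axis at first, so the wrist force rose to about 40 N until I corrected it. The lid being drawn tight I infer from the latch position, not from a separate measurement.
- **Packs:** I laid each one on the apron and pushed it through the flap. The scene picture at the start showed four packs and no fifth.
- **Last checks:** The final wrist and scene pictures show an empty mat and apron, with the flap closed. The scanner, tape, charger and orange look-alikes looked to be where they were at the start, and the gripper was clear of everything. No check failed or disagreed, apart from wrist-camera label outlines that sometimes came out too long; I used the scene view for those.

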